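Load a power module into the third bay of the test rack

ROBOT

A 7-joint arm with a two-finger parallel gripper is mounted at the origin on a cart in front of the work surface, level with it; the furniture and walls round the work are solid. World frame = base frame: x ahead of the robot, y to its left, z up, the work surface at z = 0. Lengths are in m, angles in rad, forces in N, time in s.
With the tool pointing down it reaches from about 0.425 to 0.875 m from the base axis. Payload 4.7 kg.
Tool frame: the origin (TCP) lies midway between the tips of the shut fingers; the grasp point (between the pads) lies 19 mm behind it; y points along the fingers, z is the direction in which the jaws open and shut, and the axes are right-handed (so a half turn about y gives the same grasp; the last joint's range is limited). The gripper opens to 87 mm and grips with 3 to 60 N. Pads are 19 mm wide; open, the fingers measure 117 mm over their backs; the gripper's body (75 mm by 190 mm) begins 51 mm behind the grasp point.
Start: joints at [1.282, 0.321, -0.07, 1.45, 0.023, 1.371, -0.057], TCP at [0.194, -0.62, 0.19] pointing down, gripper open.
Joint ranges: [-2.86, 2.86], [-0.3, 2.09], [-1.38, 1.24], [0.06, 2.45], [-1.56, 4.7], [0.09, 2.05], [-2.69, 2.69]. Speed limits (rad/s): [2.57, 2.57, 3.14, 3.14, 3.14, 3.14, 3.14].

INTERFACE

Orientations are given as a rotation vector (axis times angle).
In Python, from bench import ctrl gives the robot as it stands.
- The arm moves only by the tool play_rows, never from a script. Its arguments are lists of equal length, an entry for each row: "translation": the shift along the tool's x, y, z in mm, a list of three; "turn": the turn, a rotation vector about the tool's x, y, z in rad, a list of three; "fingers": the opening, from -1 (shut) to 1 (fully open), so that 0 is half open. In form: {"translation": [[dx, dy, dz], ...], "turn": [[wx, wy, wz], ...], "fingers": [fingers, ...]}. A call has exactly 10 rows; each row shifts and turns the commanded pose from where the row before left it, along the tool's axes as they then stand; what a row does not reach is not made up. A row lasts 1/12 s, in which the tool goes at most 41.7 mm and 7.16 degrees, less where a joint would pass 70% of its speed; a pose out of reach is approached as far as the arm can. A call with a gripper value outside its range is refused whole. The fingers move at their own pace and stop on an object; "grip_force" is the grip in N (left out, the last holds). Time passes only in rows, so rows that do not move let the fingers close, or fill a call up. It gives the time, the measured TCP pose, the force and the opening at its end, in the units of the state.
- ctrl.get_state(): the state, without advancing time (a new reading comes with each control period).
- ctrl.get_image(name): name is "scene" or "top"; returns the picture (384x512x3 uint8, blue, green, red); there is no depth.
- ctrl.camera_info(name): a dict with "camera_matrix" (3x3 intrinsics, pixels), "R" (3x3) and "t" (3): a world point X has camera coordinates R X + t. Camera axes: x right, y down, z forward; pixel columns grow to the right and rows downward; lengths in m; the calibration is good to about 2 mm. A picture is of the moment at which its call begins. camera_info takes no time and is no camera call.
- ctrl.close_job(): hands the job in, once; it reports no verdict.
The state is a dict: "time": time; "joint_positions": joint angles; "qd": joint speeds; "joint_torque": joint torques, N m; "position": TCP position; "tool_rot": TCP orientation; "ft_force": force on the tool from outside, world axes, zero at the start; "torque": the same for the moment, N m; "grip_width": opening from 0.0 (shut) to 1.0 (fully open).
Only numpy, scipy, OpenCV 4.12 (cv2) and the standard library are available. Lean on these libraries where they do the work, as an engineer would, in place of code of your own. Each camera call takes 0.05 s, during which the arm holds its last target.

TASK

With a fingertip, run the blue loading carriage along its rail, counting the bays of the test rack from the end with the yellow block (every bay counts, empty or full), and stop it in line with the third bay. Then push the power module off the carriage into that bay until it is fully home against the black contact bar, and take the finger away. The module is only to be pushed, never lifted, and must not be started into any other bay; leave the two loaded modules and the things on the bench as they are.

Things in the scene. Friction and masses are not known exactly. Their poses are not given: they have to be found in the camera images.
- test_rack: Fixed test rack, 310 mm wide (y), 220 deep: cold plate with six bays side by side, guide rail in front. Origin 4 mm above the bench, mid width, below the bay mouths; x points into the bays, y left, z up. Bay floors at z = 30 mm; bay centres at y = -105, -63, -21, 21, 63, 105 mm, clear width 37. Dark ribs between bays 5 wide, x = 2 to 97, tops at z = 38. Base sheet x = -96 to 116, z to 4.
- contact_bar (a point): Middle of the lower front edge of the black contact bar that closes the bays at the back: test_rack x = 97 mm, z = 30 mm (bay floor). The bar is 262 mm wide, 17 mm deep and 34 mm high above the bay floor; it is fixed.
- guide_rail (a point): Middle of the top of the fixed steel guide rail (test_rack x = -55 mm, z = 10 mm), 288 mm long along y, 20 mm wide; black end stops at its ends (y = 148 and -148 mm) rise to z = 14 mm. The carriage rides on it.
- carriage: The dark blue loading carriage that carries the module; origin below its middle, 4 mm above the bench, at test_rack x = -55 mm; axes as test_rack. It slides only along test_rack y on the guide rail, is in line with a bay when it has that bay's y, starts towards the right and can go from there at least 170 mm to the left. Friction about 1.5 N, damping 6 N s/m: it stays where it is left.
- carriage_floor (a point): Middle of the floor of the dark blue carriage, 34.5 mm above the bench; axes as test_rack. Carriage 102 mm long (x), 47 wide; its plain outer flanks, at y = 23.5 and -23.5 mm, reach from 14 mm below to 8 above the floor: push these. Channel 37 wide between cheeks 8 high, open to the bays, lip 3 mm high at the robot's end. Far end 4 mm before the bay mouths.
- yellow_block_top (a point): Middle of the top of the yellow end block (50 x 14 x 26 mm), screwed on the left or the right end of the cold plate, at test_rack x = 55 mm, y = 140.5 or -140.5 mm, top at z = 56 mm. Bays are counted from this end.
- grey_block_top (a point): Middle of the top of the grey end block of the same size, at the other end of the cold plate.
- module_centre (a point): Centre, 15 mm above the underside, of the loose power module on the carriage: light metal base 34 x 92 x 3 mm, on it a black case 32 x 68 mm from 3 to 22 mm up, light screw terminals on top to 30 mm. Long axis = its y, lying along test_rack x; z up. Push the near end wall of the case, 34 mm from the centre (base sticks out 12 mm more). About 0.16 kg.
- module: The same loose module; origin at the centre of its underside. Fully home its far end meets the contact bar: the centre is then at test_rack x = 51 mm, on the bay's centre line, underside 34 mm above the bench.
- loaded_a_centre (a point): Centre of a module of the same kind already loaded in the second bay from the right; its terminals reach 64 mm above the bench. To be left alone.
- loaded_b_centre (a point): Centre of a module of the same kind already loaded in the second bay from the left. To be left alone.
- magnet_dish: Round steel dish of small screws, 107 mm across, lying about on the bench; origin at the centre of its underside. To be left alone.
- slot_driver: Screwdriver with blue handle, 168 mm, lying about on the bench; origin at the centre of its underside. To be left alone.
- fuse: White cartridge fuse, 22 x 58 mm, lying about on the bench; origin at the centre of its underside. To be left alone.
- capacitor: Dark blue can capacitor, diameter 35, height 58 mm, lying about on the bench; origin at the centre of its underside. To be left alone.
- tape_roll: Yellow roll of tape, diameter 62 mm, lying about on the bench; origin at the centre of its underside. To be left alone.
Mind the look-alikes: they are no part of the job. What is shaped like the module but green is not meant.

How it is judged:
On the way:
1. the carriage stands in line with the third bay from the yellow block, with the module still on it (((y of yellow_block_top in the frame of test_rack above 0 m and y of carriage_floor in the frame of test_rack between 0.017 and 0.025 m) or (y of yellow_block_top in the frame of test_rack below 0 m and y of carriage_floor in the frame of test_rack between -0.025 and -0.017 m)) and x of module_centre in the frame of test_rack below -0.03 m), for 0.2 s.
At the end, for the whole second after the job is handed in: The module lies flat in the third bay counted from the yellow block (centre within 4 mm of the bay's centre line, 5 degrees), within 5 mm of the contact bar, and at rest (x of module_centre in the frame of test_rack between 0.046 and 0.056 m and z of module_centre in the frame of test_rack between 0.04 and 0.049 m and angle between the y axis of module_centre and the x axis of test_rack, either way round below 0.08 rad and linear speed of module below 0.01 m/s and ((y of yellow_block_top in the frame of test_rack above 0 m and y of module_centre in the frame of test_rack between 0.017 and 0.025 m) or (y of yellow_block_top in the frame of test_rack below 0 m and y of module_centre in the frame of test_rack between -0.025 and -0.017 m))); the robot touches nothing.
It fails at once if the module is lifted more than 8 mm off what it lies on (z of module_centre in the frame of test_rack above 0.0535 m).
It fails at once if the module is pushed off the carriage while that is not in line with the third bay (x of module_centre in the frame of test_rack above -0.025 m and not ((y of yellow_block_top in the frame of test_rack above 0 m and y of carriage_floor in the frame of test_rack between 0.013 and 0.029 m) or (y of yellow_block_top in the frame of test_rack below 0 m and y of carriage_floor in the frame of test_rack between -0.029 and -0.013 m))).
It fails at once if the module falls off the rack or the carriage (z of module_centre in the frame of test_rack below 0.038 m).
It fails at once if a loaded module is shifted by more than 8 mm (distance of any of loaded_a_centre, loaded_b_centre from where it was at the start of the episode above 0.008 m).
It fails at once if a thing lying on the bench is shifted by more than 20 mm (distance of any of magnet_dish, slot_driver, fuse, capacitor, tape_roll from where it was at the start of the episode above 0.02 m).
It also fails if it takes over 48 s, if anything falls off the work surface, if the arm or the gripper's body presses on something with over 40 N, if the wrist force passes 120 N, or if a joint passes its speed limit or range.

## Working session

There is one attempt and no reset: what is moved stays moved. The work goes in short steps, Python scripts to look and compute and a tool call to move; the robot and the scene stay as the last step left them, time stands still between calls to the robot, and variables do not carry over. Pictures are saved under pics/ and viewed, and the job is handed in when it is done.

Besides the shell and the picture viewer there is one more tool, called after ">>>" as name(argument=value, ...), one argument or row to a line, values as JSON. play_rows: Moves the arm, as the interface text tells. Its arguments: {"type":"object","properties":{"translation":{"type":"array"},"turn":{"type":"array"},"fingers":{"type":"array"},"grip_force":{"type":"number"}},"required":["translation","turn","fingers"]}

```bash
mkdir -p pics; python3 - <<'E'
from bench import ctrl
import cv2
s=ctrl.get_state();print({k:s[k] for k in('time','position','tool_rot','grip_width','ft_force')})
for n in('scene','top'):
    cv2.imwrite(f'pics/{n}0.png',ctrl.get_image(n));c=ctrl.camera_info(n);print(n,c)
E
```

```text
{'time': 0.0, 'position': array([ 0.19359478, -0.6198638 ,  0.18857455]), 'tool_rot': array([-0.31453133,  2.06043868, -2.05659527]), 'grip_width': 1.0035765396030891, 'ft_force': array([-0.02217232,  0.46701507,  0.27915663])}
scene {'camera_matrix': array([[414.11987449,   0.        , 261.95865058],
       [  0.        , 414.11987449, 190.54184244],
       [  0.        ,   0.        ,   1.        ]]), 'R': array([[ 0.78746198,  0.61626906,  0.01077407],
       [ 0.53834302, -0.67916646, -0.49891855],
       [-0.30015068,  0.39867954, -0.8665819 ]]), 't': array([-0.45057266, -0.22970667,  1.448148  ])}
top {'camera_matrix': array([[474.62047745,   0.        , 257.09999542],
       [  0.        , 474.62047745, 192.54241313],
       [  0.        ,   0.        ,   1.        ]]), 'R': array([[ 0.02535852, -0.99965157, -0.0073275 ],
       [-0.9964156 , -0.02468334, -0.08091155],
       [ 0.08070249,  0.00935303, -0.99669435]]), 't': array([0.02489341, 0.55481175, 1.70815373])}
```

View pics/scene0.png

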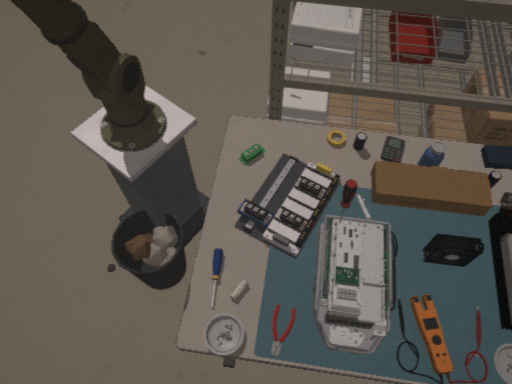

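View pics/top0.png

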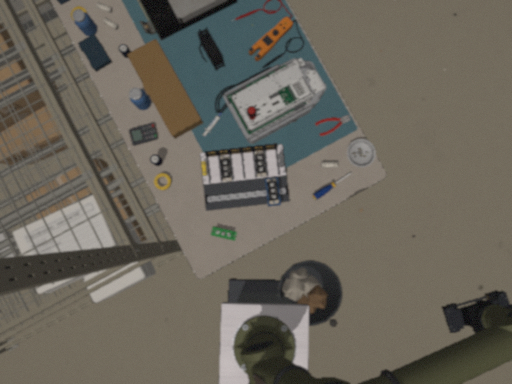

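The rack is in the middle of the bench. In the top view the yellow block is at the left end, about (205,166), and the carriage is at the right, about (275,190). I'll zoom in.

```bash
python3 - <<'E'
import cv2
a=cv2.imread('pics/top0.png')[135:245,190:300];cv2.imwrite('pics/top0z.png',cv2.resize(a,None,fx=5.4,fy=5.4,interpolation=cv2.INTER_CUBIC))
a=cv2.imread('pics/scene0.png')[145:260,225:350];cv2.imwrite('pics/scene0z.png',cv2.resize(a,None,fx=5,fy=5,interpolation=cv2.INTER_CUBIC))
E
```

```text
(no output)
```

View pics/top0z.png

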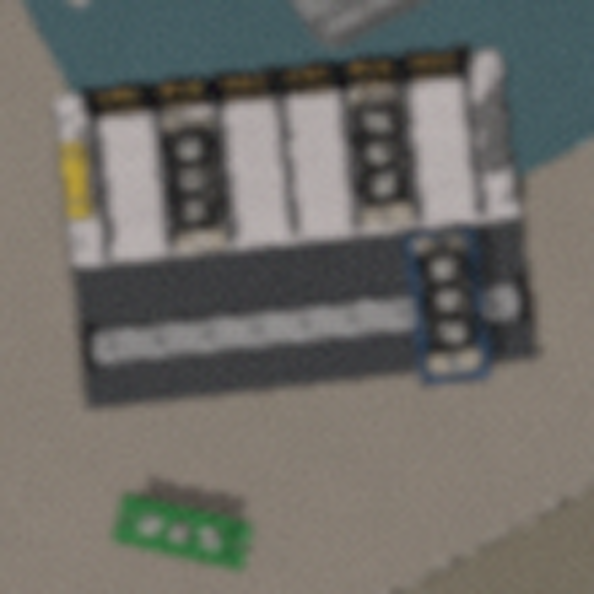

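View pics/scene0z.png

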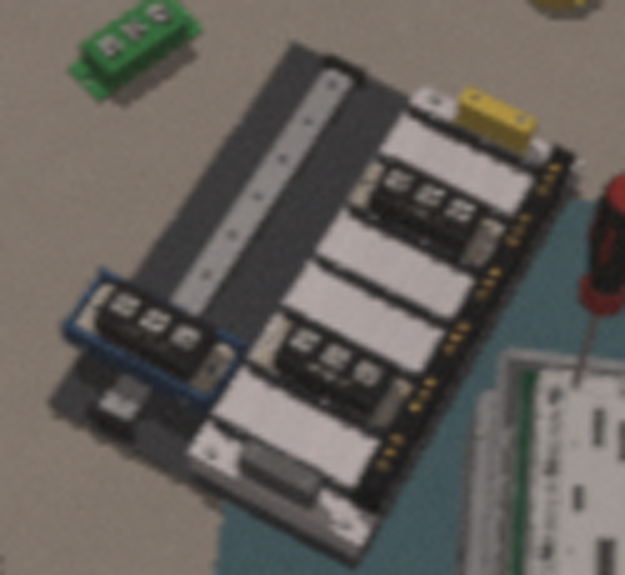

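Yellow is at the left, so the third bay is test_rack y = +21, and it is empty. Next I measure the rack pose from several known points in both views.

```bash
cat > h.py <<'E'
import numpy as np,cv2
from bench import ctrl
C={n:ctrl.camera_info(n) for n in('scene','top')}
def ray(n,u,v,z):
    c=C[n];R=c['R'];o=-R.T@c['t'];d=R.T@np.linalg.inv(c['camera_matrix'])@[u,v,1]
    return o+d*(z-o[2])/d[2]
def proj(n,X):
    c=C[n];p=c['camera_matrix']@(c['R']@np.asarray(X)+c['t']);return p[:2]/p[2]
T=lambda x,y:(190+(x+.5)/5.4-.5,135+(y+.5)/5.4-.5)
S=lambda x,y:(225+(x+.5)/5-.5,145+(y+.5)/5-.5)
def fit(L,W):
    L=np.array(L);W=np.array(W);lc=L.mean(0);wc=W.mean(0);a=L-lc;b=W-wc
    th=np.arctan2((a[:,0]*b[:,1]-a[:,1]*b[:,0]).sum(),(a*b).sum());R=np.array([[np.cos(th),-np.sin(th)],[np.sin(th),np.cos(th)]])
    return th,R,wc-R@lc
E
python3 - <<'E'
from h import *
P=[]
for n in C:
    im=cv2.imread(f'pics/{n}0.png');h=cv2.cvtColor(im,cv2.COLOR_BGR2HSV)
    m=cv2.inRange(h,(20,120,90),(35,255,255));k,_,st,ce=cv2.connectedComponentsWithStats(m)
    for s,c in zip(st[1:],ce[1:]):
        if s[4]>8:print(n,s,c,ray(n,*c,.060)[:2])
    m=cv2.inRange(h,(100,110,40),(125,255,255));k,_,st,ce=cv2.connectedComponentsWithStats(m)
    for s,c in zip(st[1:],ce[1:]):
        if s[4]>8:print(' blue',n,s,c,ray(n,*c,.042)[:2])
pts=[('sheetNL','top',T(88,405),.008,(-96,155)),('sheetNR','top',T(537,355),.008,(-96,-155)),
('sheetNL','scene',S(297,42),.008,(-96,155)),('sheetNR','scene',S(50,405),.008,(-96,-155)),
('yel','top',T(76,181),.060,(55,140.5)),('grey','top',T(495,137),.060,(55,-140.5)),('yel','scene',S(498,116),.060,(55,140.5)),('grey','scene',S(279,471),.060,(55,-140.5))]
L=[p[4] for p in pts];W=[ray(p[1],*p[2],p[3])[:2]*1000 for p in pts]
for sel in (range(8),[i for i in range(8) if pts[i][1]=='top'],[i for i in range(8) if pts[i][1]=='scene']):
    th,R,t=fit([L[i] for i in sel],[W[i] for i in sel]);print(th,t)
    for i in sel:print(pts[i][:2],W[i].round(1),(R.T@(W[i]-t)-L[i]).round(1))
E
```

```text
scene [328 130  17  16 134] [335.99253731 137.6641791 ] [0.60406866 0.35124555]
scene [317 163  15  12 101] [323.40594059 168.4950495 ] [0.63877893 0.22549281]
 blue scene [213 249   9  25 151] [216.68211921 260.70198675] [ 0.57134029 -0.20517918]
top [73  7 13  5 28] [79.32142857  8.5       ] [1.21656878 0.71224604]
top [202 162   5  13  49] [203.6122449  167.91836735] [0.63478533 0.2324126 ]
top [154 173  17  17 134] [162.13432836 180.8880597 ] [0.58440844 0.3793672 ]
top [331 182   4   5  11] [332.81818182 184.09090909] [ 0.58792248 -0.23091118]
 blue top [ 77  17  18  17 105] [86.06666667 25.7047619 ] [1.15941312 0.69073523]
 blue top [134  95  15  14  76] [141.92105263 101.76315789] [0.87603236 0.46955563]
 blue top [315 185  16  13  84] [322.19047619 191.19047619] [ 0.56313317 -0.19570286]
0.1318390075541216 [602.06582634  85.38881387]
('sheetNL', 'top') [487.8 225.2] [ 1.1 -1.4]
('sheetNR', 'top') [529.4 -79. ] [2.4 1.6]
('sheetNL', 'scene') [487.7 227.4] [1.3 0.8]
('sheetNR', 'scene') [529.8 -80. ] [2.6 0.5]
('yel', 'top') [634.1 232.2] [-4.   0.8]
('grey', 'top') [670.3 -45.2] [-4.5  2.1]
('yel', 'scene') [639.3 229.2] [ 0.8 -2.8]
('grey', 'scene') [675.5 -48.3] [ 0.3 -1.7]
0.13478260100206416 [600.71495483  86.05482854]
('sheetNL', 'top') [487.8 225.2] [ 2.8 -1.9]
('sheetNR', 'top') [529.4 -79. ] [3.2 1. ]
('yel', 'top') [634.1 232.2] [-2.3 -0.2]
('grey', 'top') [670.3 -45.2] [-3.7  1.1]
0.12892762558755086 [603.41643688  84.72343071]
('sheetNL', 'scene') [487.7 227.4] [-0.4  1.4]
('sheetNR', 'scene') [529.8 -80. ] [1.8 1.1]
('yel', 'scene') [639.3 229.2] [-0.9 -1.8]
('grey', 'scene') [675.5 -48.3] [-0.6 -0.7]
```

```bash
cat >> h.py <<'E'
from scipy.spatial.transform import Rotation as Ro
TH,_t=0.1318,np.array([602.1,85.4])
_R=np.array([[np.cos(TH),-np.sin(TH)],[np.sin(TH),np.cos(TH)]])
w2r=lambda w:_R.T@(np.asarray(w)[:2]*1000-_t)
r2w=lambda r:(_R@np.asarray(r)+_t)
E
python3 - <<'E'
from h import *
s=ctrl.get_state();M=Ro.from_rotvec(s['tool_rot']).as_matrix();print(M.round(3))
print('car top',[w2r(ray('top',*T(*p),.0425)).round(1) for p in [(410,235),(478,230),(492,375),(425,380)]])
print('car scene',[w2r(ray('scene',*S(*p),.0425)).round(1) for p in [(245,350),(208,402),(65,325),(105,270)]])
for n in C:
    im=cv2.imread(f'pics/{n}0.png');h=cv2.cvtColor(im,cv2.COLOR_BGR2HSV)
    m=cv2.inRange(h,(100,70,40),(130,255,255))
    k,l,st,ce=cv2.connectedComponentsWithStats(m)
    for i in range(1,k):
        p=w2r(ray(n,*ce[i],.0425))
        if st[i][4]>4 and abs(p[0]+55)<80 and -160<p[1]<160:
            v,u=np.where(l==i);q=np.array([w2r(ray(n,a,b,.0425)) for a,b in zip(u,v)])
            print(n,st[i],p.round(1),q.min(0).round(1),q.max(0).round(1))
# targets
R=_R
want=np.eye(3)
for name,xyz in {'A above right of carriage':(-55,-130),'push pt':(-55,-114)}.items():print(name,r2w(xyz).round(1))
E
```

```text
[[-0.955 -0.001  0.298]
 [-0.298  0.002 -0.954]
 [ 0.    -1.    -0.002]]
car top [array([ -6.7, -75.7]), array([  -8.2, -121.2]), array([-105.7, -119.8]), array([-104.3,  -75.1])]
car scene [array([ -3.1, -77.6]), array([  -4.9, -118.3]), array([-103.9, -118.2]), array([-103.,  -74.])]
scene [238 209  31  18  81] [ -52.6 -119.3] [-103.9 -125.3] [  -3.6 -110. ]
scene [268 211   6   4   9] [-14.6 -75.7] [-23.4 -78.3] [ -7.3 -73.8]
top [277 178   2  14  21] [ -32.6 -116.6] [ -57.9 -119.7] [ -10.7 -113.8]
top [265 181   4  11  26] [-35.7 -75.5] [-54.1 -80.3] [-16.9 -70.7]
top [267 194   3   7  15] [-77.  -76.1] [-86.4 -80.4] [-64.9 -72.4]
top [278 195   4   7  15] [ -82.3 -117. ] [ -94.6 -122.9] [ -72.3 -112.6]Traceback (most recent call last):
  File "<stdin>", line 15, in <module>
NameError: name '_R' is not defined
```

```bash
sed -i 's/^_t_//' h.py; python3 - <<'E'
import h
from h import *
s=ctrl.get_state();a=h.w2r(s['position']);print(a,h.r2w((-55,-150)), np.array([-55,-150])-a)
E
```

```text
[-497.63064105 -645.49734263] [567.28982943 -70.52707278] [442.63064105 495.49734263]
```

>>> play_rows(
  translation=[
    [0, 0, 0],
    [0, 0, 0],
    [0, 0, 0],
    [0, 0, 0],
    [0, 0, 0],
    [0, 0, 0],
    [0, 0, 0],
    [0, 0, 0],
    [0, 0, 0],
    [0, 0, 0],
  ],
  turn=[
    [0, 0.0855, 0],
    [0, 0.0855, 0],
    [0, 0, 0],
    [0, 0, 0],
    [0, 0, 0],
    [0, 0, 0],
    [0, 0, 0],
    [0, 0, 0],
    [0, 0, 0],
    [0, 0, 0],
  ],
  fingers=[-1, -1, -1, -1, -1, -1, -1, -1, -1, -1],
  grip_force=30,
)

```text
time: 0.93
position: [0.1938, -0.6205, 0.1897]
tool_rot: [-0.142, 2.153, -2.153]
ft_force: [-0.1, 0.1, 1.0]
grip_width: 0.328
```

>>> play_rows(
  translation=[
    [-22, 0, -25],
    [-22, 0, -25],
    [-22, 0, -25],
    [-22, 0, -25],
    [-22, 0, -25],
    [-22, 0, -25],
    [-22, 0, -25],
    [-22, 0, -25],
    [-22, 0, -25],
    [-22, 0, -25],
  ],
  turn=[
    [0, 0, 0],
    [0, 0, 0],
    [0, 0, 0],
    [0, 0, 0],
    [0, 0, 0],
    [0, 0, 0],
    [0, 0, 0],
    [0, 0, 0],
    [0, 0, 0],
    [0, 0, 0],
  ],
  fingers=[-1, -1, -1, -1, -1, -1, -1, -1, -1, -1],
)

```text
time: 1.77
position: [0.3797, -0.3423, 0.19]
tool_rot: [-0.142, 2.152, -2.154]
ft_force: [0.7, -0.8, -0.2]
grip_width: 0.004
```

>>> play_rows(
  translation=[
    [-22, 0, -25],
    [-22, 0, -25],
    [-22, 0, -25],
    [-22, 0, -25],
    [-22, 0, -25],
    [-22, 0, -25],
    [-22, 0, -25],
    [-22, 0, -25],
    [-22, 0, -20],
    [-22, 0, -20],
  ],
  turn=[
    [0, 0, 0],
    [0, 0, 0],
    [0, 0, 0],
    [0, 0, 0],
    [0, 0, 0],
    [0, 0, 0],
    [0, 0, 0],
    [0, 0, 0],
    [0, 0, 0],
    [0, 0, 0],
  ],
  fingers=[-1, -1, -1, -1, -1, -1, -1, -1, -1, -1],
)

```text
time: 2.6
position: [0.5664, -0.0753, 0.19]
tool_rot: [-0.142, 2.152, -2.153]
ft_force: [-0.0, -0.1, -0.5]
grip_width: 0.001
```

```bash
cat > st.py <<'E'
import h,sys
from h import *
if len(sys.argv)>1:
    for n in C:
        im=ctrl.get_image(n);cv2.imwrite(f'pics/{n}{sys.argv[1]}.png',im)
        a=im[135:245,190:300] if n=='top' else im[145:260,225:350]
        cv2.imwrite(f'pics/{n}{sys.argv[1]}z.png',cv2.resize(a,None,fx=5.4 if n=='top' else 5,fy=5.4 if n=='top' else 5,interpolation=cv2.INTER_CUBIC))
s=ctrl.get_state();M=Ro.from_rotvec(s['tool_rot']).as_matrix()
print(s['time'],'rack xy',h.w2r(s['position']).round(1),'z',s['position'][2].round(4),'f rack',(h._R.T@s['ft_force'][:2]).round(1),s['ft_force'][2].round(1),'grip',round(s['grip_width'],3))
print('axes in rack',(np.block([[h._R.T,np.zeros((2,1))],[np.zeros((1,2)),np.eye(1)]])@M).round(3).tolist())
E
python3 st.py 1
```

```text
2.7 rack xy [ -54.4 -150.2] z 0.1898 f rack [0.3 0.2] -0.6 grip 0.005
axes in rack [[-1.0, 0.002, 0.008], [-0.008, 0.003, -1.0], [-0.002, -1.0, -0.003]]
```

View pics/scene1.png

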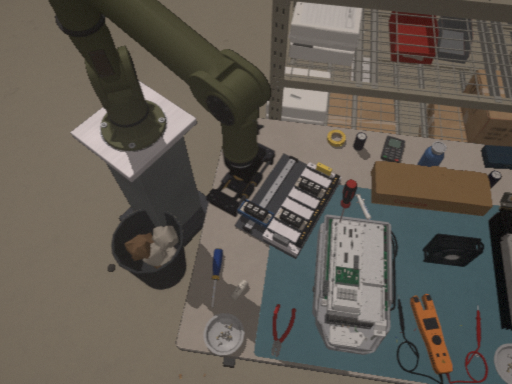

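View pics/top1.png

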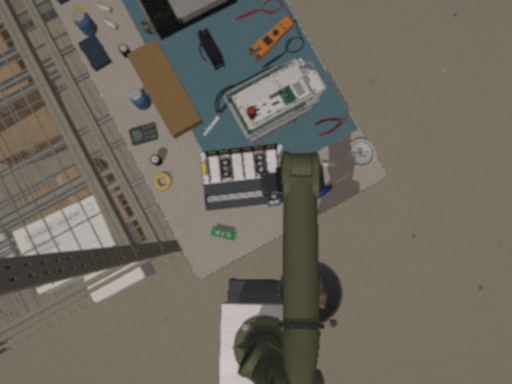

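The hand is to the right of the carriage at height. Descending beside its flank.

>>> play_rows(
  translation=[
    [0, 25, 0],
    [0, 25, 0],
    [0, 25, 0],
    [0, 25, 0],
    [0, 25, 0],
    [0, 20, 0],
    [0, 10, 0],
    [0, 6, 0],
    [0, 0, 0],
    [0, 0, 0],
  ],
  turn=[
    [0, 0, 0],
    [0, 0, 0],
    [0, 0, 0],
    [0, 0, 0],
    [0, 0, 0],
    [0, 0, 0],
    [0, 0, 0],
    [0, 0, 0],
    [0, 0, 0],
    [0, 0, 0],
  ],
  fingers=[-1, -1, -1, -1, -1, -1, -1, -1, -1, -1],
)

```text
time: 3.53
position: [0.5663, -0.0772, 0.0296]
tool_rot: [-0.14, 2.152, -2.153]
ft_force: [0.2, 0.5, 0.9]
grip_width: 0.002
```

```bash
python3 st.py 2
```

```text
3.6333 rack xy [ -56.3 -156.5] z 0.0302 f rack [-0.4  0.8] -0.8 grip 0.008
axes in rack [[-1.0, 0.002, -0.0], [0.0, -0.001, -1.0], [-0.002, -1.0, 0.001]]
```

View pics/scene2z.png

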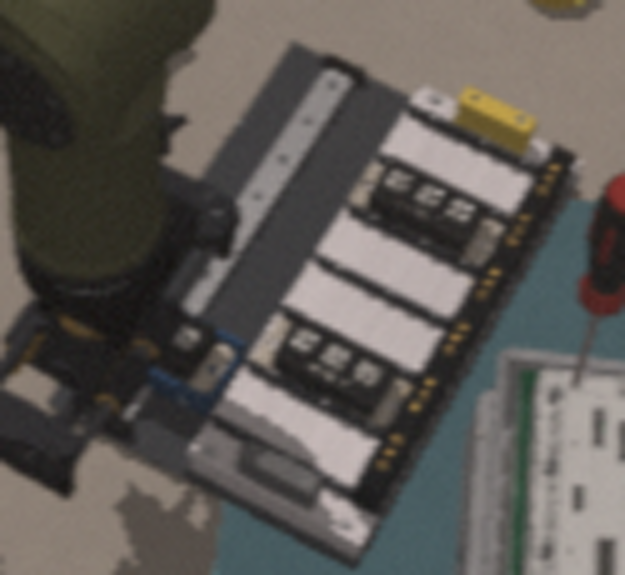

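>>> play_rows(
  translation=[
    [0, 0, -6],
    [0, 0, -6],
    [0, 0, -6],
    [0, 0, -6],
    [0, 0, -6],
    [0, 0, -6],
    [0, 0, -6],
    [0, 0, -6],
    [0, 0, 0],
    [0, 0, 0],
  ],
  turn=[
    [0, 0, 0],
    [0, 0, 0],
    [0, 0, 0],
    [0, 0, 0],
    [0, 0, 0],
    [0, 0, 0],
    [0, 0, 0],
    [0, 0, 0],
    [0, 0, 0],
    [0, 0, 0],
  ],
  fingers=[-1, -1, -1, -1, -1, -1, -1, -1, -1, -1],
)

```text
time: 4.47
position: [0.5592, -0.0288, 0.0286]
tool_rot: [-0.143, 2.153, -2.153]
ft_force: [0.0, -0.2, 0.7]
grip_width: 0.002
```

```bash
python3 st.py 3
```

```text
4.5667 rack xy [ -57.5 -108.5] z 0.0286 f rack [ 0.2 -0.6] 0.6 grip 0.004
axes in rack [[-1.0, -0.0, -0.0], [0.0, -0.0, -1.0], [0.0, -1.0, 0.0]]
```

View pics/scene3z.png

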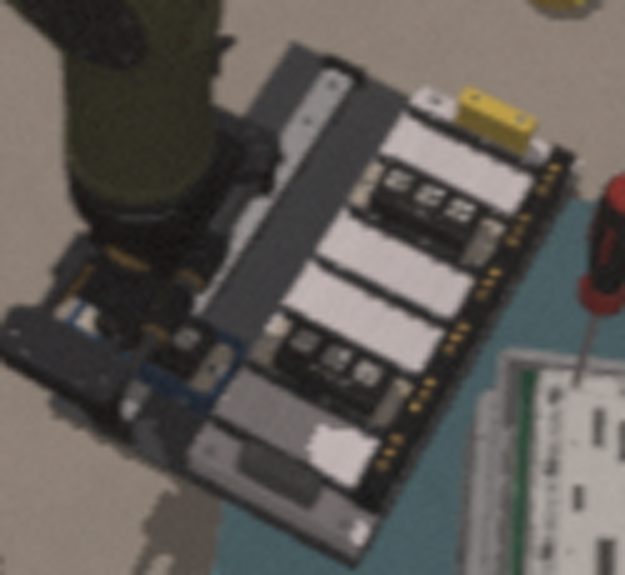

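```bash
python3 - <<'E'
import h
from h import *
L=[]
for i in '0','2','3':
    im=cv2.imread(f'pics/scene{i}.png')[185:240,225:285];L.append(cv2.resize(im,None,fx=4.4,fy=7,interpolation=cv2.INTER_CUBIC) if 0 else cv2.resize(im,None,fx=4.4,fy=4.4,interpolation=cv2.INTER_CUBIC))
a=np.hstack(L)
L=[cv2.resize(cv2.imread(f'pics/top{i}.png')[160:230,240:300],None,fx=4.4,fy=4.4,interpolation=cv2.INTER_CUBIC) for i in '023']
b=np.hstack(L);cv2.imwrite('pics/cmp.png',np.vstack([a,b]))
s=ctrl.get_state();print(C['scene']['R'].T@-C['scene']['t'],C['top']['R'].T@-C['top']['t'])
for z in(0,.07,.15):print(proj('scene',s['position']+[0,0,z]),proj('top',s['position']+[0,0,z]))
E
```

```text
[ 0.91313243 -0.45568205  1.14518843] [0.41433956 0.02260292 1.74758026]
[252.58679206 216.28857631] [275.97574059 191.41966873]
[252.3702357  205.38299734] [276.62447546 189.74781303]
[252.09385485 191.46471193] [277.43626359 187.65575252]
```

View pics/cmp.png

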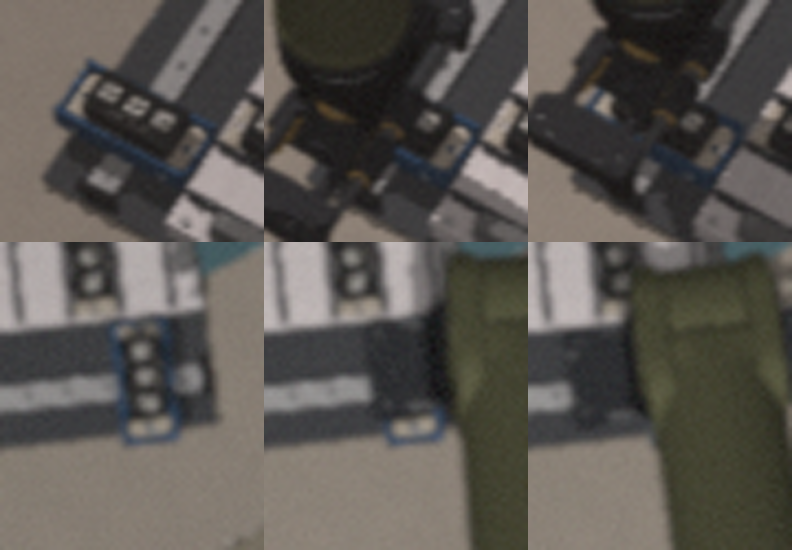

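```bash
python3 - <<'E'
import h
from h import *
P={'1':(0.5664,-0.0753,.19),'3':(.5592,-.0288,.0286)}
L=[]
for i in '1','3':
    im=cv2.imread(f'pics/scene{i}.png')[135:255,195:290];z=cv2.resize(im,None,fx=4.2,fy=4.2,interpolation=cv2.INTER_CUBIC)
    z=cv2.convertScaleAbs(z,alpha=1.8,beta=20)
    for dz in(0,.07,.12):
        u,v=proj('scene',np.array(P[i])+[0,0,dz]);cv2.circle(z,(int((u-195)*4.2),int((v-135)*4.2)),4,(0,0,255),1)
    L.append(z)
cv2.imwrite('pics/cmp2.png',np.hstack(L))
E
```

```text
(no output)
```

View pics/cmp2.png

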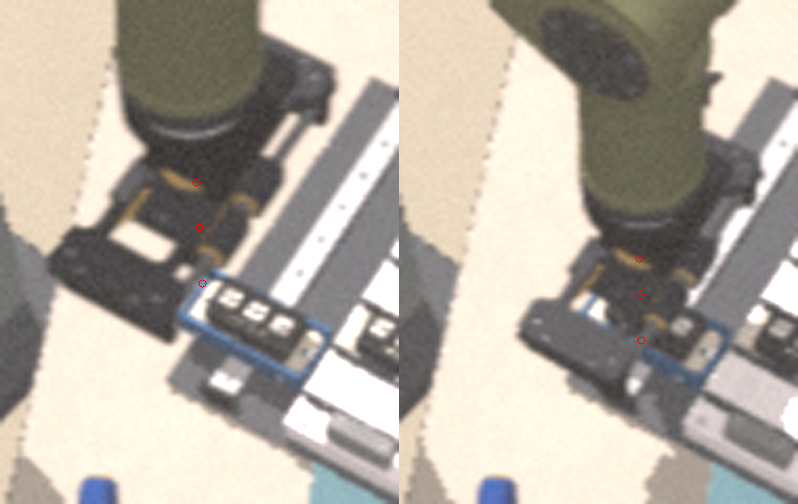

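```bash
python3 - <<'E'
import h
from h import *
L=[]
for i in '0','3':
    im=cv2.imread(f'pics/scene{i}.png')[195:240,235:285];z=cv2.resize(im,None,fx=8,fy=8,interpolation=cv2.INTER_CUBIC)
    z=cv2.convertScaleAbs(z,alpha=1.8,beta=20)
    for y,c in((-97.7,(0,0,255)),(-80,(0,255,0))):
        q=[proj('scene',[*(h.r2w((x,y+dy))/1000),.0425]) for x,dy in((-4,-23.5),(-4,23.5),(-106,23.5),(-106,-23.5))]
        q=[[(u-235+.5)*8,(v-195+.5)*8] for u,v in q];cv2.polylines(z,[np.int32(q)],True,c,1)
    L.append(z)
cv2.imwrite('pics/cmp3.png',np.hstack(L))
E
```

```text
(no output)
```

View pics/cmp3.png

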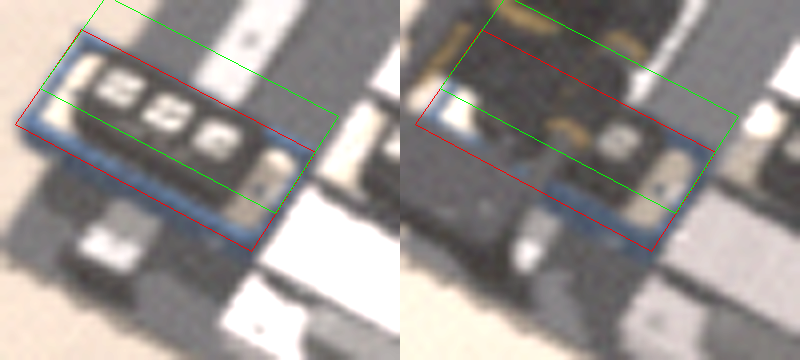

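The images show the carriage unmoved and the finger seemingly just at its flank, although the reading says it should already have moved. I'll take a small test push and watch the force and picture.

>>> play_rows(
  translation=[
    [0, 0, -2],
    [0, 0, -2],
    [0, 0, -2],
    [0, 0, -2],
    [0, 0, -2],
    [0, 0, -2],
    [0, 0, 0],
    [0, 0, 0],
    [0, 0, 0],
    [0, 0, 0],
  ],
  turn=[
    [0, 0, 0],
    [0, 0, 0],
    [0, 0, 0],
    [0, 0, 0],
    [0, 0, 0],
    [0, 0, 0],
    [0, 0, 0],
    [0, 0, 0],
    [0, 0, 0],
    [0, 0, 0],
  ],
  fingers=[-1, -1, -1, -1, -1, -1, -1, -1, -1, -1],
)

```text
time: 5.4
position: [0.5577, -0.0176, 0.0286]
tool_rot: [-0.142, 2.153, -2.154]
ft_force: [-0.3, 0.8, 0.5]
grip_width: 0.004
```

```bash
python3 st.py 4;  python3 - <<'E'
import h
from h import *
L=[]
for i in '3','4':
    im=cv2.imread(f'pics/scene{i}.png')[195:240,235:285];z=cv2.resize(im,None,fx=8,fy=8,interpolation=cv2.INTER_CUBIC)
    L.append(cv2.convertScaleAbs(z,alpha=1.8,beta=20))
cv2.imwrite('pics/cmp4.png',np.hstack(L))
E
```

```text
5.5 rack xy [-57.5 -96.2] z 0.0286 f rack [0.8 0. ] -0.3 grip 0.007
axes in rack [[-1.0, -0.0, -0.0], [0.0, -0.0, -1.0], [0.0, -1.0, 0.0]]
```

View pics/cmp4.png

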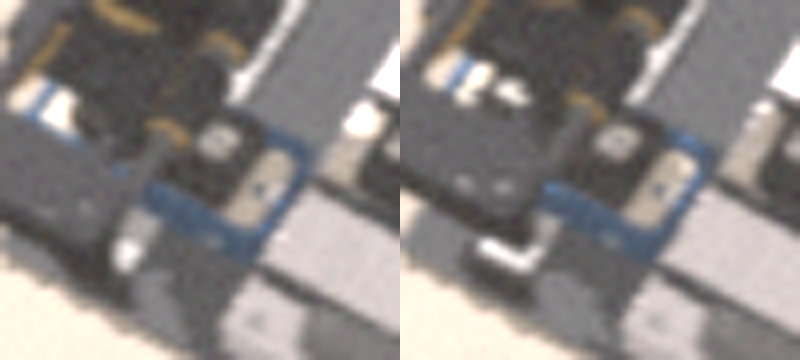

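```bash
python3 - <<'E'
import h
from h import *
L=[]
for i,x0,y0,P in (('1',215,170,[*(h.r2w((-54.4,-150.2))/1000),.1898]),('4',235,180,[*(h.r2w((-57.5,-96.2))/1000),.0286])):
    im=cv2.imread(f'pics/scene{i}.png')[y0:y0+60,x0:x0+48];z=cv2.resize(im,None,fx=8,fy=8,interpolation=cv2.INTER_CUBIC)
    z=cv2.convertScaleAbs(z,alpha=2.2,beta=30)
    for dz in (0,.03,.07):
        u,v=proj('scene',np.array(P)+[0,0,dz]);print(u,v);cv2.circle(z,(int((u-x0+.5)*8),int((v-y0+.5)*8)),4,(0,0,255),1)
    L.append(z)
cv2.imwrite('pics/cmp5.png',np.hstack(L))
E
```

```text
244.83858697347912 201.7283930444523
244.54471448359047 196.1502375469518
244.1296816248405 188.27227039338445
254.70957936695135 213.1484733678937
254.66493025788316 208.560765813588
254.60235912351686 202.13156550466564
```

View pics/cmp5.png

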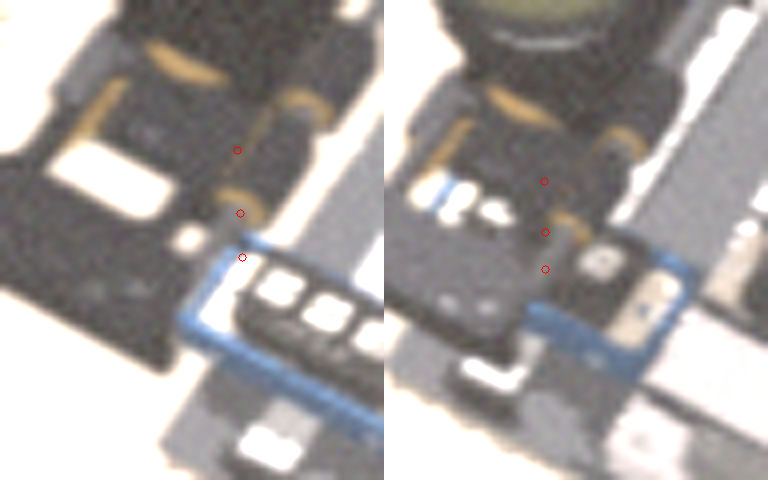

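View pics/top4.png

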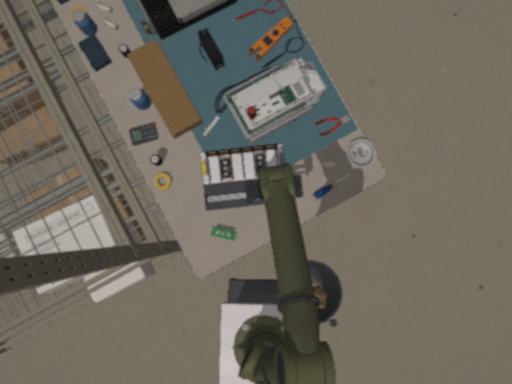

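```bash
python3 - <<'E'
import h
from h import *
for z in(.0286,.045,.066,.08,.1):print(z,h.w2r(ray('scene',256.4,214.4,z)).round(1))
E
```

```text
0.0286 [-51.  -97.2]
0.045 [ -46.7 -104.3]
0.066 [ -41.3 -113.3]
0.08 [ -37.7 -119.3]
0.1 [ -32.5 -127.9]
```

```bash
python3 - <<'E'
import h
from h import *
g={i:cv2.imread(f'pics/scene{i}.png') for i in '01234'}
t=g['0'][206:226,258:276]
for i in '1234':
    r=cv2.matchTemplate(g[i][195:240,240:300],t,cv2.TM_CCOEFF_NORMED);_,m,_,l=cv2.minMaxLoc(r);print(i,m,l[0]+240-258,l[1]+195-206)
L=[cv2.convertScaleAbs(cv2.resize(g[i][196:232,248:282],None,fx=11,fy=11,interpolation=cv2.INTER_NEAREST),alpha=1.6) for i in '04']
cv2.imwrite('pics/cmp6.png',np.hstack(L))
E
```

```text
1 0.9983546137809753 0 0
2 0.9524343013763428 0 0
3 0.8663970232009888 0 0
4 0.8717767000198364 0 0
```

View pics/cmp6.png

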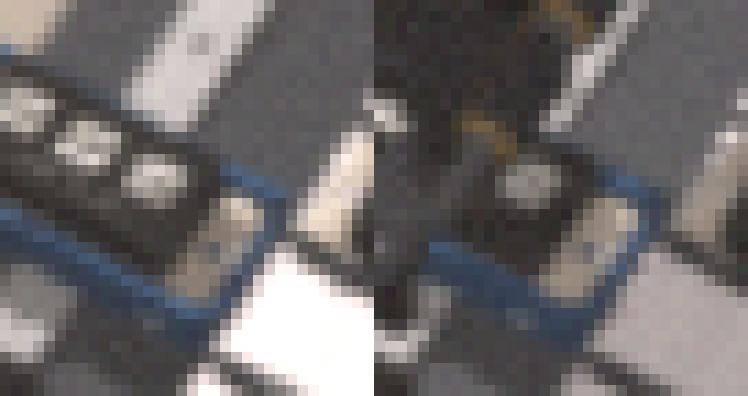

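```bash
python3 - <<'E'
import h
from h import *
p=ctrl.get_state()['position']
s=ctrl.get_state();print(s['joint_positions'].round(3),s['joint_torque'].round(2))
for z in(.03,.1,.2,.3,.4,.5):print(z,proj('top',[p[0],p[1],z]).round(1),proj('scene',[p[0],p[1],z]).round(1))
a=cv2.imread('pics/top4.png')[140:230,220:320];a=cv2.convertScaleAbs(cv2.resize(a,None,fx=7,fy=6.6,interpolation=cv2.INTER_CUBIC),alpha=2,beta=20)
for z in(.03,.1,.2,.3,.4,.5):
    u,v=proj('top',[p[0],p[1],z]);cv2.circle(a,(int((u-220+.5)*7),int((v-140+.5)*6.6)),4,(0,0,255),1)
for y in(-95,0,95):
  for x in(-37,37):
    w=h.r2w(h.w2r(p)+[x,y])/1000;u,v=proj('top',[*w,.13]);cv2.circle(a,(int((u-220+.5)*7),int((v-140+.5)*6.6)),4,(255,0,255),1)
cv2.imwrite('pics/t4.png',a)
E
```

```text
[ 0.479  0.317 -0.569  1.846  0.197  1.035 -1.608] [-2.000e-02 -4.008e+01 -4.930e+00 -2.701e+01 -2.000e-02 -8.000e-02
  0.000e+00]
0.03 [272.6 191.7] [254.7 212.9]
0.1 [273.1 190.1] [254.6 201.9]
0.2 [273.9 187.5] [254.4 184. ]
0.3 [274.9 184.5] [254.2 163.1]
0.4 [275.9 181. ] [254.  138.2]
0.5 [277.1 177.1] [253.7 108.3]
```

View pics/t4.png

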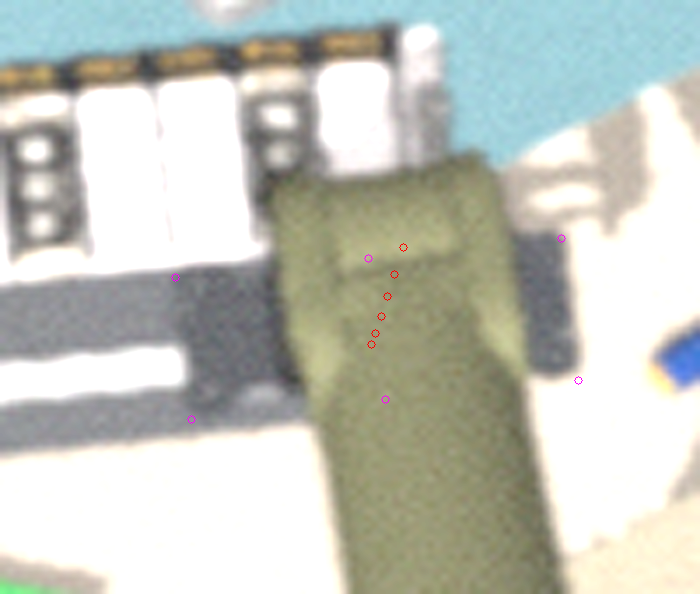

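The hand's xy agrees with the top view, but the carriage has not moved, so the fingertip's true height is in doubt. I'll raise it, turn the hand so the scene camera can see the fingertip, and measure it.

>>> play_rows(
  translation=[
    [0, -20, 0],
    [0, -20, 0],
    [0, -20, 0],
    [0, -20, 0],
    [0, 0, 0],
    [0, 0, 0],
    [0, 0, 0],
    [0, 0, 0],
    [0, 0, 0],
    [0, 0, 0],
  ],
  turn=[
    [0, 0, 0],
    [0, 0, 0],
    [0, 0, 0],
    [0, 0.11, 0],
    [0, 0.11, 0],
    [0, 0.11, 0],
    [0, 0.11, 0],
    [0, 0.11, 0],
    [0, 0.11, 0],
    [0, 0.11, 0],
  ],
  fingers=[-1, -1, -1, -1, -1, -1, -1, -1, -1, -1],
)

```text
time: 6.33
position: [0.5577, -0.0175, 0.1086]
tool_rot: [-0.617, -1.852, 1.852]
ft_force: [0.2, 0.2, -0.2]
grip_width: 0.002
```

```bash
python3 st.py 5;python3 - <<'E'
import h
from h import *
p=ctrl.get_state()['position']
a=cv2.imread('pics/scene5.png')[150:250,215:315];a=cv2.convertScaleAbs(cv2.resize(a,None,fx=6,fy=6,interpolation=cv2.INTER_CUBIC),alpha=2,beta=20)
for z in(0,.02,.04):
    u,v=proj('scene',[p[0],p[1],p[2]+z]);print(u,v);cv2.circle(a,(int((u-215+.5)*6),int((v-150+.5)*6)),4,(0,0,255),1)
cv2.imwrite('pics/s5.png',a)
E
```

```text
6.4333 rack xy [-57.6 -96.2] z 0.1086 f rack [-0.6 -0.1] 0.1 grip 0.006
axes in rack [[-0.718, -0.0, -0.696], [0.696, -0.0, -0.718], [-0.0, -1.0, 0.0]]
254.5692684563687 200.44018531884916
254.53585665233874 197.03259270332674
254.50143333563238 193.52183824944998
```

View pics/s5.png

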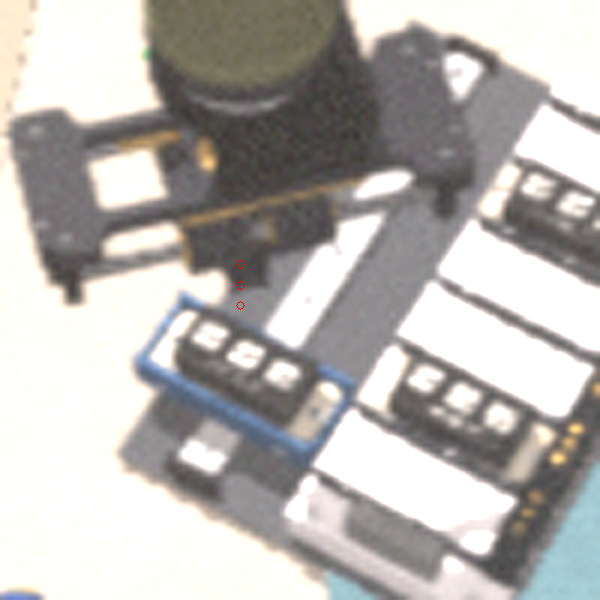

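```bash
python3 - <<'E'
import h
from h import *
for z in(.1086,.12,.13):
    r=ray('scene',255.8,197.8,z);print(z,r.round(4),h.w2r(r).round(1))
a=cv2.imread('pics/scene5.png')[180:205,240:275];cv2.imwrite('pics/s5b.png',cv2.convertScaleAbs(cv2.resize(a,None,fx=20,fy=20,interpolation=cv2.INTER_CUBIC),alpha=3,beta=10))
a=cv2.imread('pics/top5.png')[140:230,220:320];cv2.imwrite('pics/t5.png',cv2.convertScaleAbs(cv2.resize(a,None,fx=7,fy=6.6,interpolation=cv2.INTER_CUBIC),alpha=2,beta=20))
E
```

```text
0.1086 [ 0.5551 -0.0086  0.1086] [-59. -87.]
0.12 [ 0.559  -0.0135  0.12  ] [-55.7 -92.4]
0.13 [ 0.5624 -0.0178  0.13  ] [-52.9 -97.1]
```

View pics/s5b.png

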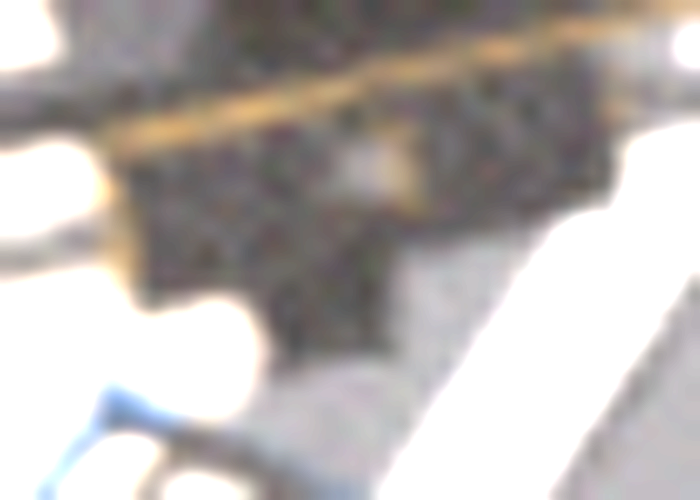

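View pics/t5.png

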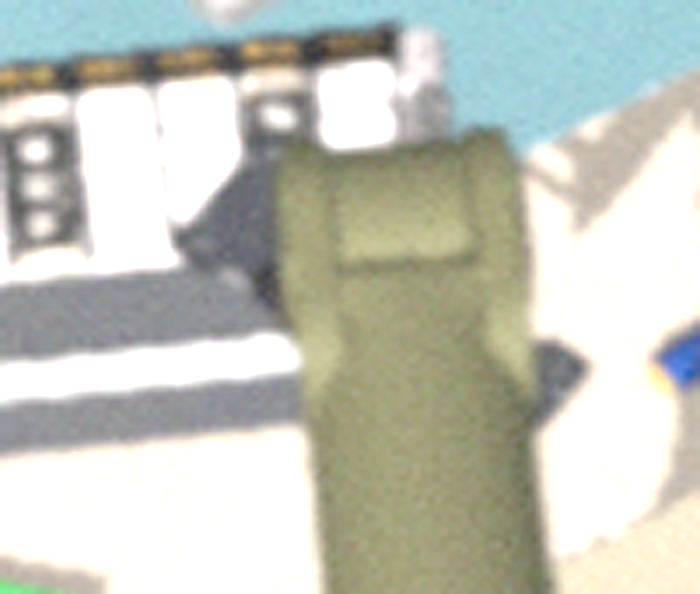

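>>> play_rows(
  translation=[
    [0, 0, 0],
    [0, 0, 0],
    [0, 0, 0],
    [0, 0, 0],
    [0, 0, 0],
    [0, 0, 0],
    [0, 0, 0],
    [12, 15, 24],
    [12, 15, 24],
    [12, 15, 24],
  ],
  turn=[
    [0, 0.115, 0],
    [0, 0.115, 0],
    [0, 0.115, 0],
    [0, 0.115, 0],
    [0, 0.115, 0],
    [0, 0.115, 0],
    [0, 0.115, 0],
    [0, 0, 0],
    [0, 0, 0],
    [0, 0, 0],
  ],
  fingers=[-1, -1, -1, -1, -1, -1, -1, -1, -1, -1],
)

```text
time: 7.27
position: [0.4706, -0.0169, 0.0531]
tool_rot: [-0.946, -1.507, 1.537]
ft_force: [-0.2, -0.6, 0.5]
grip_width: 0.0
```

```bash
python3 st.py 6;python3 - <<'E'
import h
from h import *
s=ctrl.get_state();p=s['position'];print(s['joint_positions'].round(2))
a=cv2.imread('pics/scene6.png')[150:250,200:300];a=cv2.convertScaleAbs(cv2.resize(a,None,fx=6,fy=6,interpolation=cv2.INTER_CUBIC),alpha=2,beta=20)
for z in(0,.02,.04):
    u,v=proj('scene',[p[0],p[1],p[2]+z]);print(u,v);cv2.circle(a,(int((u-200+.5)*6),int((v-150+.5)*6)),4,(0,0,255),1)
cv2.imwrite('pics/s6.png',a)
E
```

```text
7.3667 rack xy [-150.5  -82.1] z 0.0499 f rack [-0.2  0.3] -0.3 grip 0.004
axes in rack [[-0.307, -0.037, -0.951], [0.952, 0.001, -0.307], [0.013, -0.999, 0.034]]
[-0.48  0.08  0.47  2.05 -0.04  1.06 -2.69]
230.84869308553778 192.43461676370396
230.48642968952805 189.13409145033407
230.11391318047882 185.7401516228268
```

View pics/s6.png

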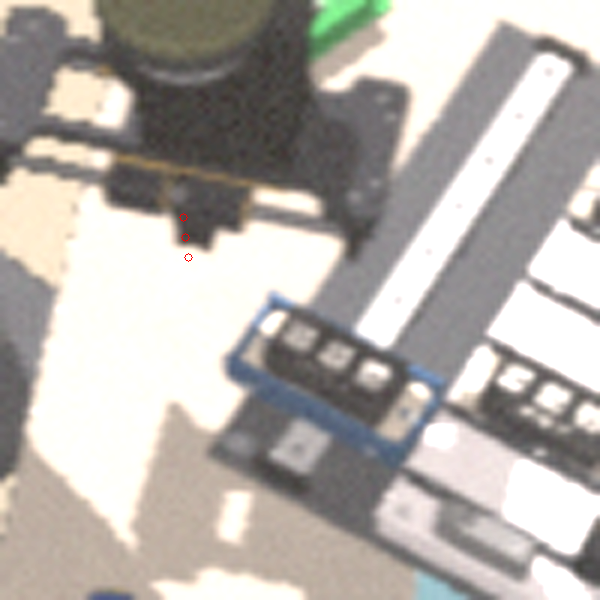

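Joint 7 reached its end, so I'm turning back the other way. That puts the jaw along rack x with joint 7 near mid-range.

>>> play_rows(
  translation=[
    [0, 0, 0],
    [0, 0, 0],
    [0, 0, 0],
    [0, 0, 0],
    [0, 0, 0],
    [0, 0, 0],
    [0, 0, 0],
    [0, 0, 0],
    [0, 0, 0],
    [0, 0, 0],
  ],
  turn=[
    [0, -0.118, 0],
    [0, -0.118, 0],
    [0, -0.118, 0],
    [0, -0.118, 0],
    [0, -0.118, 0],
    [0, -0.118, 0],
    [0, -0.118, 0],
    [0, -0.118, 0],
    [0, -0.118, 0],
    [0, -0.118, 0],
  ],
  fingers=[-1, -1, -1, -1, -1, -1, -1, -1, -1, -1],
)

```text
time: 8.2
position: [0.4721, -0.0172, 0.0542]
tool_rot: [-0.09, 2.202, -2.208]
ft_force: [-0.6, 0.4, -0.2]
grip_width: 0.005
```

>>> play_rows(
  translation=[
    [0, 0, 0],
    [0, 0, 0],
    [0, 0, 0],
    [0, 0, 0],
    [0, 0, 0],
    [0, 0, 0],
    [0, 0, 0],
    [0, 0, 0],
    [0, 0, 0],
    [0, 0, 0],
  ],
  turn=[
    [0, -0.118, 0],
    [0, -0.118, 0],
    [0, -0.118, 0],
    [0, -0.118, 0],
    [0, -0.118, 0],
    [0, -0.118, 0],
    [0, -0.118, 0],
    [0, -0.118, 0],
    [0, -0.118, 0],
    [0, -0.118, 0],
  ],
  fingers=[-1, -1, -1, -1, -1, -1, -1, -1, -1, -1],
)

```text
time: 9.03
position: [0.4722, -0.0172, 0.0542]
tool_rot: [-1.056, 1.467, -1.446]
ft_force: [0.7, -0.2, 1.0]
grip_width: 0.009
```

```bash
python3 st.py; python3 -c "
from h import *
s=ctrl.get_state();print(s['joint_positions'].round(2))"
```

```text
9.0333 rack xy [-142.3  -84.7] z 0.0542 f rack [ 0.6 -0.3] 1.0 grip 0.009
axes in rack [[-0.449, -0.025, 0.893], [-0.893, -0.0, -0.45], [0.012, -1.0, -0.022]]
[-0.36  0.08  0.35  2.03 -0.03  1.06 -0.33]
```

>>> play_rows(
  translation=[
    [0, 0, 0],
    [0, 0, 0],
    [0, 0, 0],
    [0, 0, 0],
    [0, 8, 0],
    [0, 8, 0],
    [0, 8, 0],
    [0, 8, 0],
    [0, 6, 0],
    [0, 4, 0],
  ],
  turn=[
    [0, -0.1165, 0],
    [0, -0.1165, 0],
    [0, -0.1165, 0],
    [0, -0.1165, 0],
    [0.025, 0, 0],
    [0, 0, 0],
    [0, 0, 0],
    [0, 0, 0],
    [0, 0, 0],
    [0, 0, 0],
  ],
  fingers=[-1, -1, -1, -1, -1, -1, -1, -1, -1, -1],
)

```text
time: 9.87
position: [0.4707, -0.0173, 0.0106]
tool_rot: [-1.267, 1.12, -1.117]
ft_force: [-0.9, -0.2, 0.6]
grip_width: 0.007
```

```bash
python3 st.py 7;python3 - <<'E'
import h
from h import *
s=ctrl.get_state();p=s['position'];print(s['joint_positions'].round(2))
a=cv2.imread('pics/scene7.png')[150:250,200:300];a=cv2.convertScaleAbs(cv2.resize(a,None,fx=6,fy=6,interpolation=cv2.INTER_CUBIC),alpha=2,beta=20)
for z in(0,.02,.04):
    u,v=proj('scene',[p[0],p[1],p[2]+z]);print(u,v);cv2.circle(a,(int((u-200+.5)*6),int((v-150+.5)*6)),4,(0,0,255),1)
cv2.imwrite('pics/s7.png',a)
E
```

```text
9.9667 rack xy [-144.   -84.5] z 0.0108 f rack [-0.3  0.7] -0.0 grip 0.006
axes in rack [[-0.009, -0.003, 1.0], [-1.0, -0.001, -0.009], [0.001, -1.0, -0.003]]
[-0.34  0.12  0.33  2.09 -0.05  0.94  0.14]
232.8793350805739 200.15306519397384
232.55361292683614 197.0387009481645
232.2189015477286 193.83838700023063
```

View pics/s7.png

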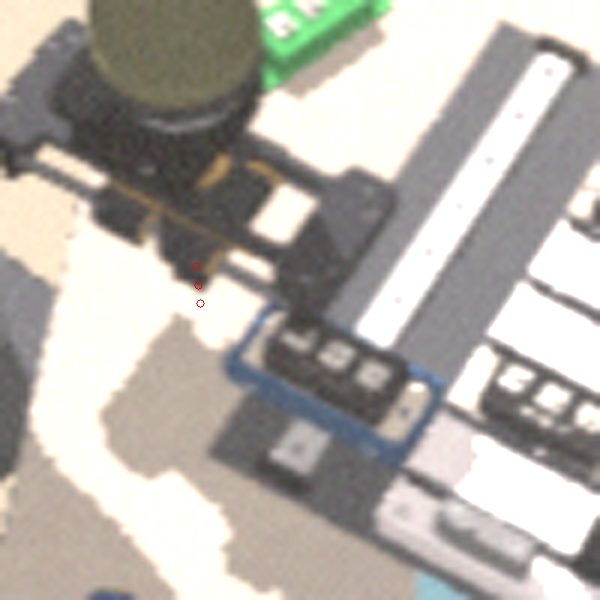

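>>> play_rows(
  translation=[
    [0, 2, 0],
    [0, 2, 0],
    [0, 2, 0],
    [0, 1, 0],
    [0, 1, 0],
    [0, 1, 0],
    [0, 1, 0],
    [0, 1, 0],
    [0, 0, 0],
    [0, 0, 0],
  ],
  turn=[
    [0, 0, 0],
    [0, 0, 0],
    [0, 0, 0],
    [0, 0, 0],
    [0, 0, 0],
    [0, 0, 0],
    [0, 0, 0],
    [0, 0, 0],
    [0, 0, 0],
    [0, 0, 0],
  ],
  fingers=[-1, -1, -1, -1, -1, -1, -1, -1, -1, -1],
)

```text
time: 10.8
position: [0.4711, -0.0172, 0.0007]
tool_rot: [-1.266, 1.119, -1.118]
ft_force: [0.7, -0.4, -0.2]
grip_width: 0.004
```

```bash
python3 st.py
```

```text
10.8 rack xy [-143.3  -84.5] z 0.0007 f rack [ 0.7 -0.5] -0.2 grip 0.004
axes in rack [[-0.009, -0.001, 1.0], [-1.0, -0.0, -0.009], [0.0, -1.0, -0.001]]
```

>>> play_rows(
  translation=[
    [0, -5, 0],
    [-22, 0, 0],
    [-22, 0, 0],
    [-21, 0, 0],
    [0, 3, 0],
    [0, 2, 0],
    [0, 2, 0],
    [0, 2, 0],
    [0, 2, 0],
    [0, 0, 0],
  ],
  turn=[
    [0, 0, 0],
    [0, 0, 0],
    [0, 0, 0],
    [0, 0, 0],
    [0, 0, 0],
    [0, 0, 0],
    [0, 0, 0],
    [0, 0, 0],
    [0, 0, 0],
    [0, 0, 0],
  ],
  fingers=[-1, -1, -1, -1, -1, -1, -1, -1, -1, -1],
)

```text
time: 11.63
position: [0.4629, 0.0463, -0.0058]
tool_rot: [-1.266, 1.12, -1.119]
ft_force: [-0.3, 0.3, 0.0]
grip_width: 0.006
```

```bash
python3 st.py 8;python3 - <<'E'
import h
from h import *
s=ctrl.get_state();p=s['position'];print(s['joint_positions'].round(2))
a=cv2.imread('pics/scene8.png')[140:240,210:310];a=cv2.convertScaleAbs(cv2.resize(a,None,fx=6,fy=6,interpolation=cv2.INTER_CUBIC),alpha=2,beta=20)
for z in(0,.02,.04):
    u,v=proj('scene',[p[0],p[1],p[2]+z]);print(u,v);cv2.circle(a,(int((u-210+.5)*6),int((v-140+.5)*6)),4,(0,0,255),1)
cv2.imwrite('pics/s8.png',a)
E
```

```text
11.7333 rack xy [-142.9  -20.1] z -0.0055 f rack [-1.  -0.9] 0.8 grip 0.005
axes in rack [[-0.01, -0.001, 1.0], [-1.0, -0.001, -0.01], [0.001, -1.0, -0.001]]
[-0.42  0.13  0.28  2.11 -0.04  0.9   0.  ]
244.18742855944083 187.62470077712803
244.02108365903916 184.44423752466577
243.85029588795135 181.17882795333003
```

View pics/s8.png

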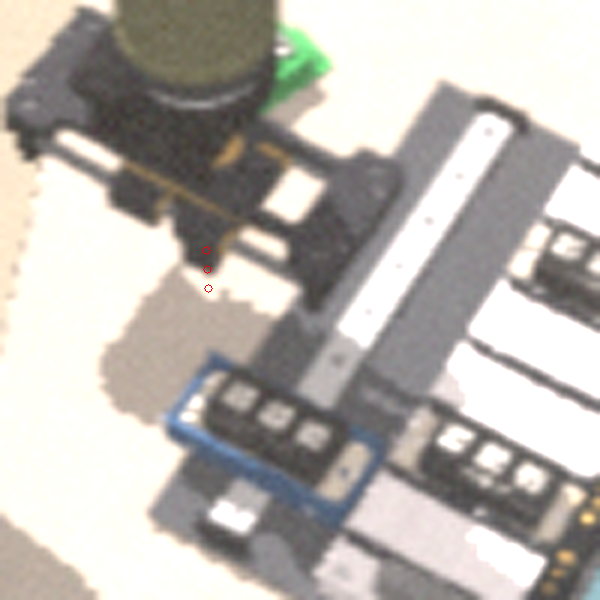

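>>> play_rows(
  translation=[
    [0, 2, 0],
    [0, 2, 0],
    [0, 2, 0],
    [0, 1, 0],
    [0, 1, 0],
    [0, 1, 0],
    [0, 1, 0],
    [0, 1, 0],
    [0, 1, 0],
    [0, 1, 0],
  ],
  turn=[
    [0, 0, 0],
    [0, 0, 0],
    [0, 0, 0],
    [0, 0, 0],
    [0, 0, 0],
    [0, 0, 0],
    [0, 0, 0],
    [0, 0, 0],
    [0, 0, 0],
    [0, 0, 0],
  ],
  fingers=[-1, -1, -1, -1, -1, -1, -1, -1, -1, -1],
)

```text
time: 12.57
position: [0.4631, 0.0473, -0.0184]
tool_rot: [-1.266, 1.119, -1.118]
ft_force: [-0.1, -0.3, -1.0]
grip_width: 0.007
```

```bash
python3 st.py
```

```text
12.5667 rack xy [-142.8  -19.5] z -0.0184 f rack [-0.1 -0.3] -1.0 grip 0.007
axes in rack [[-0.009, -0.001, 1.0], [-1.0, -0.0, -0.009], [0.0, -1.0, -0.001]]
```

>>> play_rows(
  translation=[
    [0, 1.5, 0],
    [0, 1.5, 0],
    [0, 1.5, 0],
    [0, 1.5, 0],
    [0, 1.5, 0],
    [0, 1.5, 0],
    [0, 1.5, 0],
    [0, 1.5, 0],
    [0, 0, 0],
    [0, 0, 0],
  ],
  turn=[
    [0, 0, 0],
    [0, 0, 0],
    [0, 0, 0],
    [0, 0, 0],
    [0, 0, 0],
    [0, 0, 0],
    [0, 0, 0],
    [0, 0, 0],
    [0, 0, 0],
    [0, 0, 0],
  ],
  fingers=[-1, -1, -1, -1, -1, -1, -1, -1, -1, -1],
)

```text
time: 13.4
position: [0.4631, 0.0472, -0.0304]
tool_rot: [-1.266, 1.119, -1.118]
ft_force: [0.4, -0.2, 0.1]
grip_width: 0.005
```

```bash
python3 st.py 9;python3 - <<'E'
import h
from h import *
s=ctrl.get_state();p=s['position']
a=cv2.imread('pics/scene9.png')[140:240,210:310];a=cv2.convertScaleAbs(cv2.resize(a,None,fx=6,fy=6,interpolation=cv2.INTER_CUBIC),alpha=2,beta=20)
for z in(0,.02,.04):
    u,v=proj('scene',[p[0],p[1],p[2]+z]);print(u,v);cv2.circle(a,(int((u-210+.5)*6),int((v-140+.5)*6)),4,(0,0,255),1)
cv2.imwrite('pics/s9.png',a)
E
```

```text
13.5 rack xy [-142.7  -19.5] z -0.0303 f rack [ 0.2 -0.2] -0.2 grip 0.006
axes in rack [[-0.009, -0.001, 1.0], [-1.0, -0.0, -0.009], [0.0, -1.0, -0.001]]
244.5235272754516 191.35273861662498
244.3642403682902 188.27224308030537
244.20076907890822 185.11082456681044
```

View pics/s9.png

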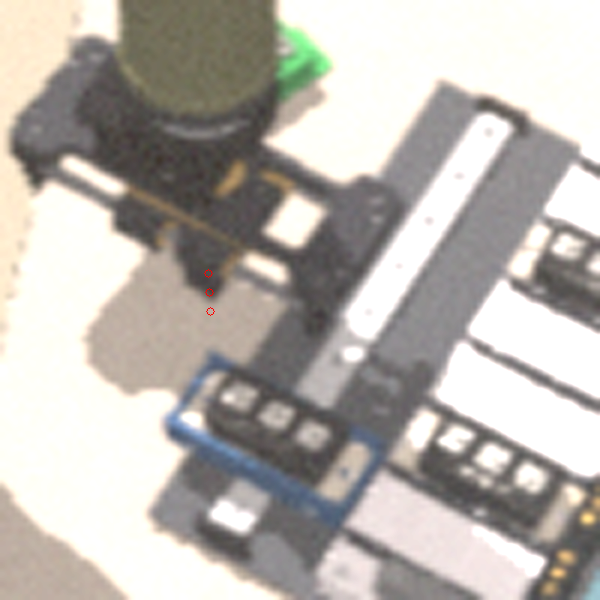

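```bash
python3 - <<'E'
import h
from h import *
for x in(-48,-60):
  for z in(.02,.04,.06,.08):
    print(x,z,[((proj('scene',[*(h.r2w((x,y))/1000),z])-[209.5,139.5])*6).round(0) for y in(-57,-20,17)])
for z in(-.01,0,.01):print(h.w2r(ray('scene',244,189,z)))
E
```

```text
-48 0.02 [array([327., 399.]), array([363., 345.]), array([398., 292.])]
-48 0.04 [array([327., 381.]), array([364., 326.]), array([400., 272.])]
-48 0.06 [array([328., 362.]), array([365., 306.]), array([401., 252.])]
-48 0.08 [array([329., 342.]), array([366., 286.]), array([403., 232.])]
-60 0.02 [array([307., 389.]), array([343., 334.]), array([378., 282.])]
-60 0.04 [array([307., 370.]), array([344., 315.]), array([379., 262.])]
-60 0.06 [array([307., 351.]), array([344., 296.]), array([381., 242.])]
-60 0.08 [array([307., 331.]), array([345., 276.]), array([382., 221.])]
[-142.1963448   -22.58739216]
[-138.91183434  -27.3890098 ]
[-135.62732388  -32.19062743]
```

>>> play_rows(
  translation=[
    [0, 1, 0],
    [0, 1, 0],
    [0, 1, 0],
    [0, 1, 0],
    [0, 1, 0],
    [0, 1, 0],
    [0, 0, 0],
    [0, 0, 0],
    [0, 0, 0],
    [0, 0, 0],
  ],
  turn=[
    [0, 0, 0],
    [0, 0, 0],
    [0, 0, 0],
    [0, 0, 0],
    [0, 0, 0],
    [0, 0, 0],
    [0, 0, 0],
    [0, 0, 0],
    [0, 0, 0],
    [0, 0, 0],
  ],
  fingers=[-1, -1, -1, -1, -1, -1, -1, -1, -1, -1],
)

```text
time: 14.33
position: [0.4633, 0.0474, -0.0327]
tool_rot: [-1.266, 1.121, -1.117]
ft_force: [-12.0, -1.4, 36.5]
grip_width: 0.008
```

>>> play_rows(
  translation=[
    [0, 1, 0],
    [0, 1, 0],
    [0, 1, 0],
    [0, 1, 0],
    [0, 1, 0],
    [0, 0, 0],
    [0, 0, 0],
    [0, 0, 0],
    [0, 0, 0],
    [0, 0, 0],
  ],
  turn=[
    [0, 0, 0],
    [0, 0, 0],
    [0, 0, 0],
    [0, 0, 0],
    [0, 0, 0],
    [0, 0, 0],
    [0, 0, 0],
    [0, 0, 0],
    [0, 0, 0],
    [0, 0, 0],
  ],
  fingers=[-1, -1, -1, -1, -1, -1, -1, -1, -1, -1],
)

```text
time: 15.17
position: [0.4633, 0.0474, -0.0329]
tool_rot: [-1.266, 1.123, -1.115]
ft_force: [-29.9, -5.3, 81.6]
grip_width: 0.003
```

Contact with the bench came at a reading of z = -0.0325, so the real fingertip is 32.5 mm higher than reported. That explains the finger passing over the module earlier. I'll use this offset from here on.

>>> play_rows(
  translation=[
    [0, -15, 0],
    [0, -30, 0],
    [0, -30, 0],
    [0, -26, 0],
    [26, 0, 17.5],
    [26, 0, 17.5],
    [26, 0, 17.5],
    [26, 0, 17.5],
    [26, 0, 17.5],
    [0, 0, 0],
  ],
  turn=[
    [0, 0, 0],
    [0, 0, 0],
    [0, 0, 0],
    [0, 0, 0],
    [0, 0, 0],
    [0, 0, 0],
    [0, 0, 0],
    [0, 0, 0],
    [0, 0, 0],
    [0, 0, 0],
  ],
  fingers=[-1, -1, -1, -1, -1, -1, -1, -1, -1, -1],
)

```text
time: 16.0
position: [0.5691, -0.0776, 0.06]
tool_rot: [-1.264, 1.119, -1.128]
ft_force: [0.5, -0.7, 0.7]
grip_width: 0.005
```

```bash
python3 st.py 10;python3 - <<'E'
import h
from h import *
s=ctrl.get_state();p=s['position']
a=cv2.imread('pics/scene10.png')[150:250,210:310];a=cv2.convertScaleAbs(cv2.resize(a,None,fx=6,fy=6,interpolation=cv2.INTER_CUBIC),alpha=2,beta=20)
for z in(0,.0325,.06):
    u,v=proj('scene',[p[0],p[1],p[2]+z]);print(u,v);cv2.circle(a,(int((u-210+.5)*6),int((v-150+.5)*6)),4,(0,0,255),1)
cv2.imwrite('pics/s10.png',a)
E
```

```text
16.1 rack xy [ -56.6 -151.5] z 0.0592 f rack [-0.9  0.5] 1.2 grip 0.004
axes in rack [[-0.012, -0.002, 1.0], [-1.0, -0.001, -0.012], [0.001, -1.0, -0.002]]
245.08981362873527 223.2025775639543
244.8076996403777 218.2497325044479
244.5581592594465 213.8687556871049
```

View pics/s10.png

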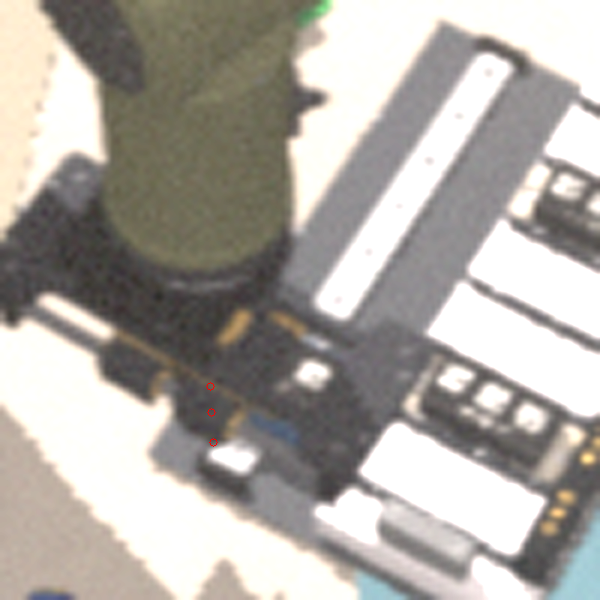

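>>> play_rows(
  translation=[
    [0, 15, 0],
    [0, 15, 0],
    [0, 12, 0],
    [0, 8, 0],
    [0, 6, 0],
    [0, 3, 0],
    [0, 3, 0],
    [0, 0, 0],
    [0, 0, 0],
    [0, 0, 0],
  ],
  turn=[
    [0, 0, 0],
    [0, 0, 0],
    [0, 0, 0],
    [0, 0, 0],
    [0, 0, 0],
    [0, 0, 0],
    [0, 0, 0],
    [0, 0, 0],
    [0, 0, 0],
    [0, 0, 0],
  ],
  fingers=[-1, -1, -1, -1, -1, -1, -1, -1, -1, -1],
)

```text
time: 16.93
position: [0.5664, -0.0712, -0.0018]
tool_rot: [-1.265, 1.118, -1.119]
ft_force: [-0.3, 0.8, -0.7]
grip_width: 0.008
```

>>> play_rows(
  translation=[
    [-5, 0, 0],
    [-5, 0, 0],
    [-5, 0, 0],
    [-5, 0, 0],
    [-5, 0, 0],
    [-5, 0, 0],
    [-5, 0, 0],
    [-5, 0, 0],
    [-3, 0, 0],
    [-2, 0, 0],
  ],
  turn=[
    [0, 0, 0],
    [0, 0, 0],
    [0, 0, 0],
    [0, 0, 0],
    [0, 0, 0],
    [0, 0, 0],
    [0, 0, 0],
    [0, 0, 0],
    [0, 0, 0],
    [0, 0, 0],
  ],
  fingers=[-1, -1, -1, -1, -1, -1, -1, -1, -1, -1],
)

```text
time: 17.77
position: [0.5602, -0.0257, -0.0024]
tool_rot: [-1.266, 1.119, -1.118]
ft_force: [-0.1, -2.4, 0.6]
grip_width: 0.005
```

```bash
python3 st.py 11
```

```text
17.8667 rack xy [ -56.  -104.4] z -0.0024 f rack [ 0.8 -0.6] -0.4 grip 0.005
axes in rack [[-0.009, -0.001, 1.0], [-1.0, 0.0, -0.009], [-0.0, -1.0, -0.001]]
```

View pics/scene11z.png

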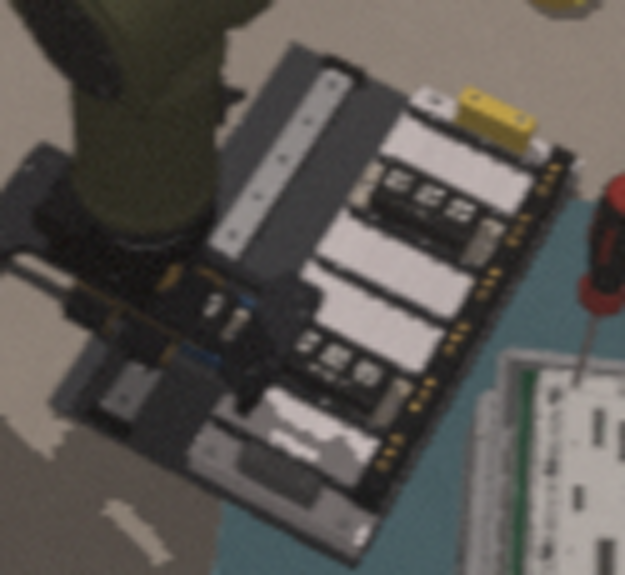

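The carriage is moving. I'll push on to just short of the bay line, then measure.

>>> play_rows(
  translation=[
    [-8, 0, 0],
    [-8, 0, 0],
    [-8, 0, 0],
    [-8, 0, 0],
    [-8, 0, 0],
    [-8, 0, 0],
    [-8, 0, 0],
    [-8, 0, 0],
    [-6, 0, 0],
    [-4, 0, 0],
  ],
  turn=[
    [0, 0, 0],
    [0, 0, 0],
    [0, 0, 0],
    [0, 0, 0],
    [0, 0, 0],
    [0, 0, 0],
    [0, 0, 0],
    [0, 0, 0],
    [0, 0, 0],
    [0, 0, 0],
  ],
  fingers=[-1, -1, -1, -1, -1, -1, -1, -1, -1, -1],
)

```text
time: 18.7
position: [0.551, 0.0484, -0.0026]
tool_rot: [-1.266, 1.119, -1.117]
ft_force: [-0.8, -1.8, -1.2]
grip_width: 0.007
```

```bash
python3 st.py 12
```

```text
18.8 rack xy [-54.9 -29.6] z -0.0024 f rack [ 0.8 -0.6] -0.4 grip 0.003
axes in rack [[-0.008, -0.0, 1.0], [-1.0, 0.001, -0.008], [-0.001, -1.0, -0.0]]
```

View pics/scene12z.png

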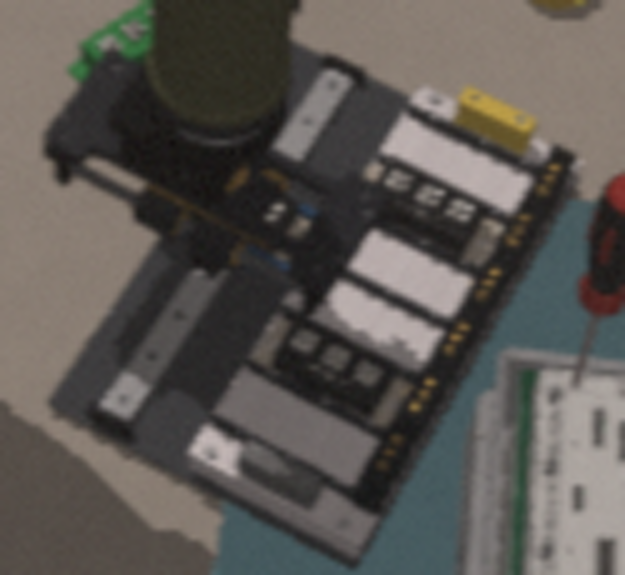

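View pics/top12z.png

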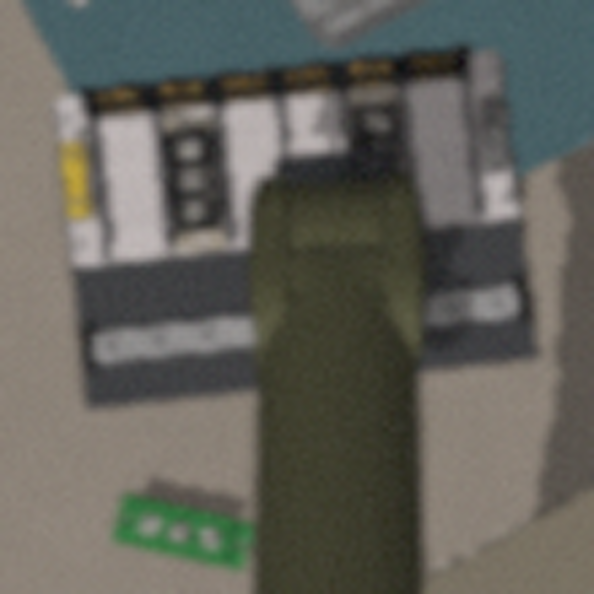

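Now I take the finger off and clear the view to measure the carriage properly.

>>> play_rows(
  translation=[
    [6, 0, 0],
    [6, -10, 0],
    [15, -25, 0],
    [25, -25, 0],
    [30, -10, 0],
    [35, 0, 0],
    [30, 0, 0],
    [20, 0, 0],
    [0, 0, 0],
    [0, 0, 0],
  ],
  turn=[
    [0, 0, 0],
    [0, 0, 0],
    [0, 0, 0],
    [0, 0, 0],
    [0, 0, 0],
    [0, 0, 0],
    [0, 0, 0],
    [0, 0, 0],
    [0, 0, 0],
    [0, 0, 0],
  ],
  fingers=[-1, -1, -1, -1, -1, -1, -1, -1, -1, -1],
)

```text
time: 19.63
position: [0.5719, -0.1213, 0.0686]
tool_rot: [-1.263, 1.121, -1.123]
ft_force: [-0.2, 0.8, 0.1]
grip_width: 0.006
```

```bash
python3 st.py 13
```

```text
19.7333 rack xy [ -56.5 -197.6] z 0.068 f rack [-0.4  0.9] 0.3 grip 0.006
axes in rack [[-0.009, -0.0, 1.0], [-1.0, 0.0, -0.009], [-0.0, -1.0, -0.0]]
```

View pics/scene13z.png

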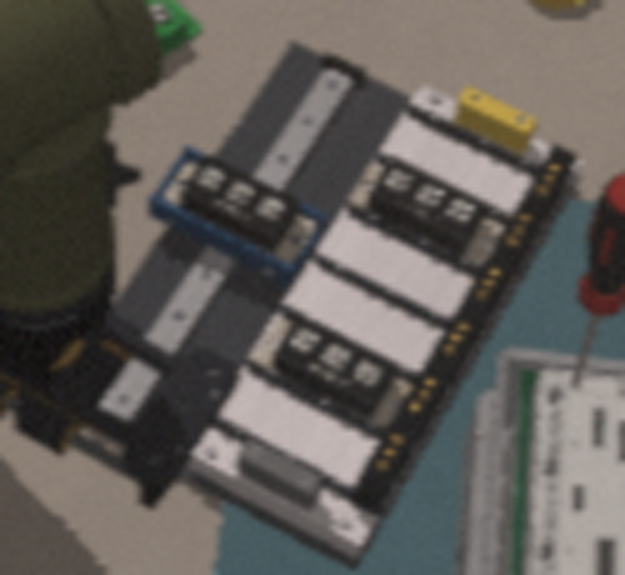

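View pics/top13z.png

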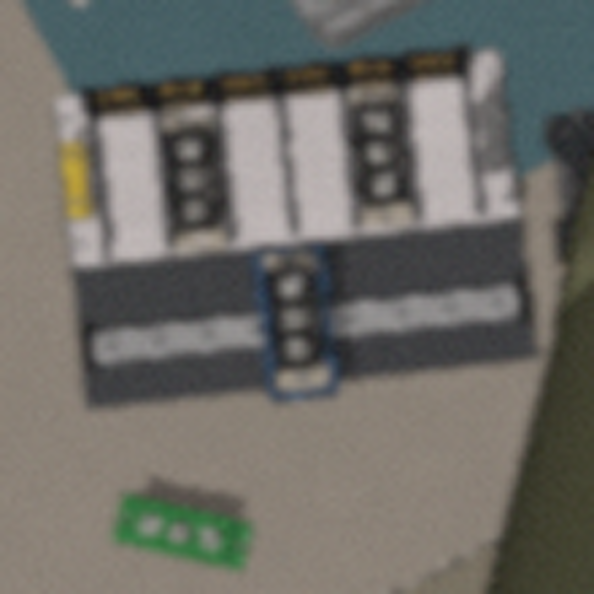

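```bash
python3 - <<'E'
import h
from h import *
def t(im,n,pts,F):
    g=cv2.cvtColor(im,cv2.COLOR_BGR2GRAY).astype(float);o=[]
    for p in pts:
        u,v=F(*p);x0,y0=int(round(u))-3,int(round(v))-3;w=g[y0:y0+7,x0:x0+7];w=np.clip(w-np.percentile(w,50),0,None)
        yy,xx=np.mgrid[0:7,0:7];k=np.exp(-((xx+x0-u)**2+(yy+y0-v)**2)/4);w=w*k
        o.append(h.w2r(ray(n,x0+(w*xx).sum()/w.sum(),y0+(w*yy).sum()/w.sum(),.064)))
    return np.mean(o,0)
D={'top':dict(B=[(190,148),(192,178),(197,210)],A=[(378,122),(382,153),(385,184)],L=[(293,287),(295,318),(299,348)]),
'scene':dict(B=[(397,180),(430,195),(461,209)],A=[(304,343),(336,357),(367,375)],L=[(211,177),(241,192),(270,207)])}
for n in D:
    im=cv2.imread(f'pics/{n}13.png');F=T if n=='top' else S
    for k in D[n]:print(n,k,t(im,n,D[n][k],F).round(1),h.w2r(np.mean([ray(n,*F(*p),.064) for p in D[n][k]],0)).round(1))
print('top car',[h.w2r(ray('top',*T(*p),.0425)).round(1) for p in [(258,252),(325,247),(338,391),(272,398)]])
print('scene car',[h.w2r(ray('scene',*S(*p),.0425)).round(1) for p in [(328,215),(295,270),(152,205),(190,152)]])
E
```

```text
top B [43.2 64.3] [43.7 63.6]
top A [ 47.2 -61.5] [ 47.3 -62.4]
top L [-55.3   6.5] [-55.4   5.6]
scene B [45.4 62.3] [45.7 62.1]
scene A [ 48.9 -64.2] [ 49.6 -65. ]
scene L [-54.2   5. ] [-54.    4.7]
top car [array([-7.1, 26.7]), array([ -8.6, -18.3]), array([-105.4,  -16.7]), array([-105.3,   27.4])]
scene car [array([-5.2, 29.6]), array([ -3.9, -14.8]), array([-102.2,  -20. ]), array([-101.6,   25.4])]
```

>>> play_rows(
  translation=[
    [-30, 0, 0],
    [-30, 0, 0],
    [-30, 0, 0],
    [-30, 0, 0],
    [-22, 5, 0],
    [-6, 25, 0],
    [0, 22, 0],
    [0, 12, 0],
    [0, 6, 0],
    [0, 0, 0],
  ],
  turn=[
    [0, 0, 0],
    [0, 0, 0],
    [0, 0, 0],
    [0, 0, 0],
    [0, 0, 0],
    [0, 0, 0],
    [0, 0, 0],
    [0, 0, 0],
    [0, 0, 0],
    [0, 0, 0],
  ],
  fingers=[-1, -1, -1, -1, -1, -1, -1, -1, -1, -1],
)

```text
time: 20.57
position: [0.5525, 0.0284, -0.0035]
tool_rot: [-1.268, 1.12, -1.117]
ft_force: [-0.4, 0.2, 0.1]
grip_width: 0.003
```

```bash
python3 st.py
```

```text
20.5667 rack xy [-56.6 -50. ] z -0.0035 f rack [-0.3  0.2] 0.1 grip 0.003
axes in rack [[-0.009, -0.004, 1.0], [-1.0, -0.001, -0.009], [0.001, -1.0, -0.004]]
```

>>> play_rows(
  translation=[
    [-6, 0, 0],
    [-6, 0, 0],
    [-6, 0, 0],
    [-5, 0, 0],
    [-4, 0, 0],
    [-4, 0, 0],
    [-3, 0, 0],
    [-2, 0, 0],
    [0, 0, 0],
    [0, 0, 0],
  ],
  turn=[
    [0, 0, 0],
    [0, 0, 0],
    [0, 0, 0],
    [0, 0, 0],
    [0, 0, 0],
    [0, 0, 0],
    [0, 0, 0],
    [0, 0, 0],
    [0, 0, 0],
    [0, 0, 0],
  ],
  fingers=[-1, -1, -1, -1, -1, -1, -1, -1, -1, -1],
)

```text
time: 21.4
position: [0.5488, 0.0644, -0.0026]
tool_rot: [-1.266, 1.12, -1.117]
ft_force: [-0.0, 0.7, 0.0]
grip_width: 0.003
```

```bash
python3 st.py
```

```text
21.4 rack xy [-55.6 -13.9] z -0.0026 f rack [0.1 0.7] 0.0 grip 0.003
axes in rack [[-0.009, -0.002, 1.0], [-1.0, 0.0, -0.009], [-0.0, -1.0, -0.002]]
```

>>> play_rows(
  translation=[
    [6, 0, 0],
    [6, -10, 0],
    [15, -25, 0],
    [25, -25, 0],
    [30, -10, 0],
    [35, 0, 0],
    [30, 0, 0],
    [20, 0, 0],
    [0, 0, 0],
    [0, 0, 0],
  ],
  turn=[
    [0, 0, 0],
    [0, 0, 0],
    [0, 0, 0],
    [0, 0, 0],
    [0, 0, 0],
    [0, 0, 0],
    [0, 0, 0],
    [0, 0, 0],
    [0, 0, 0],
    [0, 0, 0],
  ],
  fingers=[-1, -1, -1, -1, -1, -1, -1, -1, -1, -1],
)

```text
time: 22.23
position: [0.5695, -0.1041, 0.0682]
tool_rot: [-1.264, 1.122, -1.122]
ft_force: [-0.1, 1.1, -0.1]
grip_width: 0.007
```

```bash
python3 st.py 14; python3 - <<'E'
from h import *
a=cv2.imread('pics/top14.png')[140:215,195:290];cv2.imwrite('pics/t14.png',cv2.resize(a,None,fx=8,fy=8,interpolation=cv2.INTER_CUBIC))
E
```

```text
22.3333 rack xy [ -56.6 -180.3] z 0.0678 f rack [0.6 0.3] -0.0 grip 0.003
axes in rack [[-0.009, -0.001, 1.0], [-1.0, 0.001, -0.009], [-0.001, -1.0, -0.001]]
```

View pics/scene14z.png

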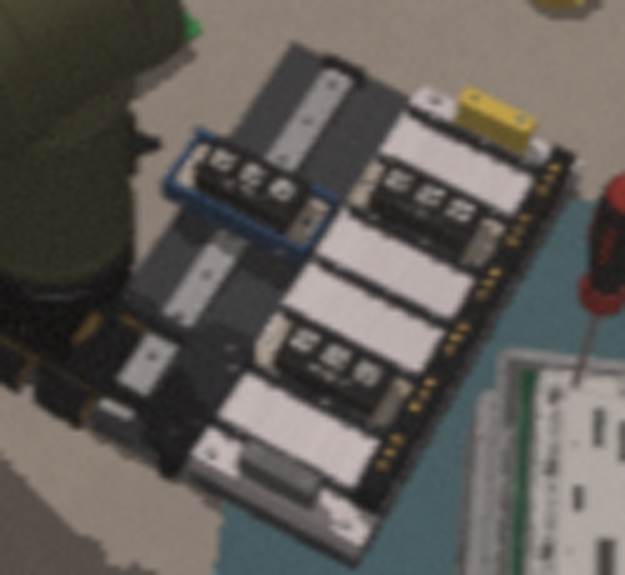

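View pics/t14.png

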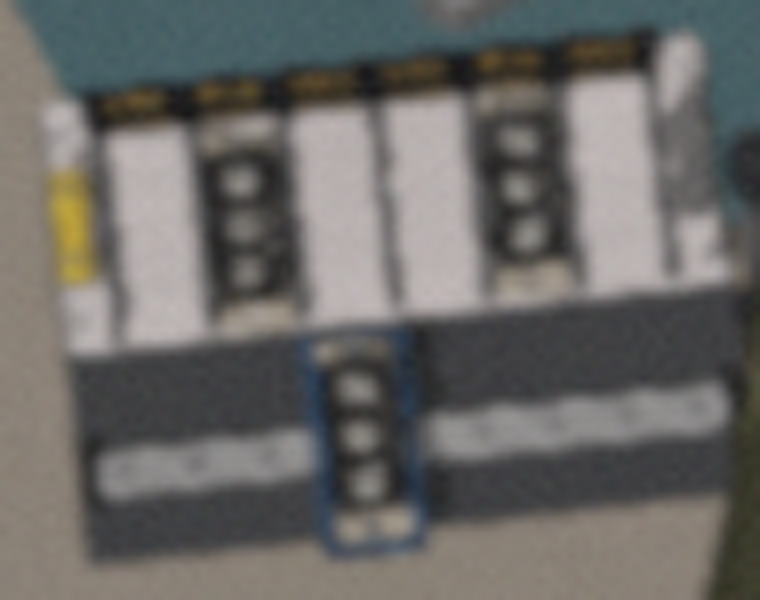

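```bash
python3 - <<'E'
import h
from h import *
T8=lambda x,y:(195+(x+.5)/8-.5,140+(y+.5)/8-.5)
q=lambda n,F,pts,z:h.w2r(np.mean([ray(n,*F(*p),z) for p in pts],0)).round(1)
print('top B',q('top',T8,[(240,180),(245,227),(248,272)],.064),'A',q('top',T8,[(518,138),(521,187),(526,232)],.064),'L',q('top',T8,[(357,387),(360,434),(368,480)],.064))
print('sc B',q('scene',S,[(397,180),(430,195),(461,209)],.064),'A',q('scene',S,[(304,343),(336,357),(367,375)],.064),'L',q('scene',S,[(224,158),(253,174),(283,189)],.064))
print('top car L',[h.w2r(ray('top',*T8(*p),.0425)).round(1) for p in[(303,335),(326,553)]],'R',[h.w2r(ray('top',*T8(*p),.0425)).round(1) for p in[(410,328),(425,545)]])
print('scene car L',[h.w2r(ray('scene',*S(*p),.0425)).round(1) for p in[(343,198),(202,133)]],'R',[h.w2r(ray('scene',*S(*p),.0425)).round(1) for p in[(306,253),(165,187)]])
# intensity profile: bay floor white extents in each row, rack-x=20, z=.042 / carriage blue profile rack-x=-20..-90
for n in C:
    im=cv2.imread(f'pics/{n}14.png').astype(np.float32)
    ys=np.arange(-160,160,1.)
    def prof(xs,z):
        P=[]
        for x in xs:
            uv=np.array([proj(n,[*(h.r2w((x,y))/1000),z]) for y in ys],np.float32)
            P.append(cv2.remap(im,uv[:,0].copy(),uv[:,1].copy(),cv2.INTER_LINEAR)[:,0])
        return np.mean(P,0)
    g=prof(np.arange(15,85,5),.034).mean(1);b=prof(np.arange(-98,-12,4),.0425);bl=b[:,0]-b[:,2]
    i=np.where(g>130)[0];seg=np.split(ys[i],np.where(np.diff(i)>1)[0]+1)
    print(n,'bays',[(s[0],s[-1],(s[0]+s[-1])/2) for s in seg if len(s)>15])
    for lo,hi in((-25,10),(30,65)):
        k=(ys>lo)&(ys<hi);w=np.clip(bl[k]-bl[k].max()*.4,0,None);print('  blue edge',(w*ys[k]).sum()/w.sum(),bl[k].max())
E
```

```text
top B [43.1 64.5] A [ 48.1 -60.7] L [-54.9  22. ]
sc B [45.7 62.1] A [ 49.6 -65. ] L [-53.8  20.1]
top car L [array([-5.9, 44.5]), array([-105. ,   44.2])] R [array([-7.9, -3.9]), array([-106.1,   -0.4])]
scene car L [array([-3. , 45.1]), array([-102.2,   41.5])] R [array([-3.9, -1. ]), array([-101.9,   -4.7])]
scene bays [(np.float64(-118.0), np.float64(-87.0), np.float64(-102.5)), (np.float64(-34.0), np.float64(-3.0), np.float64(-18.5)), (np.float64(9.0), np.float64(39.0), np.float64(24.0)), (np.float64(95.0), np.float64(122.0), np.float64(108.5))]
  blue edge -1.9794876773552872 26.784664
  blue edge 42.41688453077727 2.7463608
top bays [(np.float64(-122.0), np.float64(-86.0), np.float64(-104.0)), (np.float64(-37.0), np.float64(-2.0), np.float64(-19.5)), (np.float64(4.0), np.float64(39.0), np.float64(21.5)), (np.float64(89.0), np.float64(123.0), np.float64(106.0))]
  blue edge 0.5013102674299236 22.214176
  blue edge 42.69698475900796 27.030094
```

All the checks put the carriage at y ≈ 20.1–21.5 mm, with the module still on it, so it is in line. Next I go behind the module.

>>> play_rows(
  translation=[
    [-34, 0, -13],
    [-34, 0, -13],
    [-33, 0, -13],
    [-33, 0, -13],
    [-33, 0, -13],
    [-33, 0, -13],
    [0, 10, 0],
    [0, 15, 0],
    [0, 5, 0],
    [0, 0, 0],
  ],
  turn=[
    [0, 0, 0],
    [0, 0, 0],
    [0, 0, 0],
    [0, 0, 0],
    [0, 0, 0],
    [0, 0, 0],
    [0, 0, 0],
    [0, 0, 0],
    [0, 0, 0],
    [0, 0, 0],
  ],
  fingers=[-1, -1, -1, -1, -1, -1, -1, -1, -1, -1],
)

```text
time: 23.17
position: [0.4663, 0.0877, 0.0365]
tool_rot: [-1.269, 1.119, -1.116]
ft_force: [-0.1, -0.4, -0.6]
grip_width: 0.005
```

```bash
python3 st.py 15
```

```text
23.2667 rack xy [-132.8   19.5] z 0.0378 f rack [-0.1 -0. ] 0.5 grip 0.009
axes in rack [[-0.009, -0.001, 1.0], [-1.0, -0.001, -0.009], [0.001, -1.0, -0.001]]
```

View pics/scene15z.png

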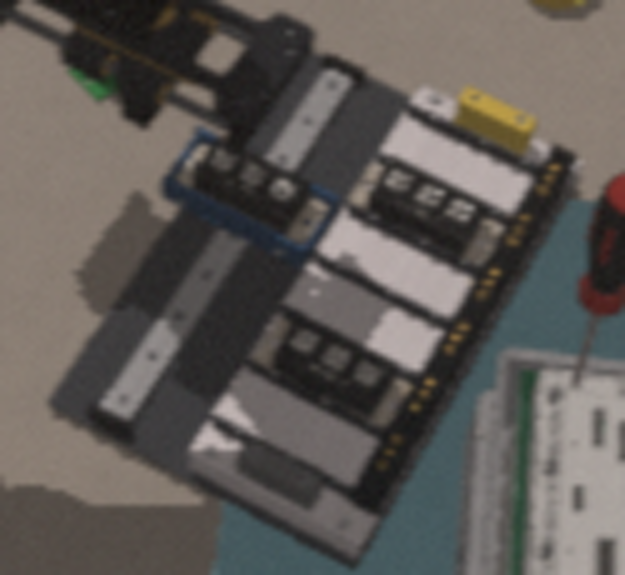

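>>> play_rows(
  translation=[
    [0, 8, 0],
    [0, 8, 0],
    [0, 5, 0],
    [0, 3, 0],
    [0, 0, 4],
    [0, 0, 4],
    [0, 0, 4],
    [0, 0, 4],
    [0, 0, 4],
    [0, 0, 0],
  ],
  turn=[
    [0, 0, 0],
    [0, 0, 0],
    [0, 0, 0],
    [0, 0, 0],
    [0, 0, 0],
    [0, 0, 0],
    [0, 0, 0],
    [0, 0, 0],
    [0, 0, 0],
    [0, 0, 0],
  ],
  fingers=[-1, -1, -1, -1, -1, -1, -1, -1, -1, -1],
)

```text
time: 24.1
position: [0.489, 0.0897, 0.014]
tool_rot: [-1.265, 1.118, -1.119]
ft_force: [0.6, -0.1, 0.5]
grip_width: 0.0
```

```bash
python3 st.py
```

```text
24.1 rack xy [-111.6   19.2] z 0.014 f rack [ 0.6 -0.2] 0.5 grip 0.0
axes in rack [[-0.009, 0.0, 1.0], [-1.0, -0.001, -0.009], [0.001, -1.0, 0.0]]
```

>>> play_rows(
  translation=[
    [0, 0, 4],
    [0, 0, 4],
    [0, 0, 4],
    [0, 0, 4],
    [0, 0, 4],
    [0, 0, 4],
    [0, 0, 4],
    [0, 0, 3],
    [0, 0, 2],
    [0, 0, 0],
  ],
  turn=[
    [0, 0, 0],
    [0, 0, 0],
    [0, 0, 0],
    [0, 0, 0],
    [0, 0, 0],
    [0, 0, 0],
    [0, 0, 0],
    [0, 0, 0],
    [0, 0, 0],
    [0, 0, 0],
  ],
  fingers=[-1, -1, -1, -1, -1, -1, -1, -1, -1, -1],
)

```text
time: 24.93
position: [0.5212, 0.0937, 0.0136]
tool_rot: [-1.265, 1.118, -1.119]
ft_force: [0.2, -0.1, 0.0]
grip_width: 0.007
```

```bash
python3 st.py 16
```

```text
25.0333 rack xy [-79.3  18.8] z 0.0137 f rack [ 0.2 -0.2] -0.1 grip 0.009
axes in rack [[-0.009, 0.0, 1.0], [-1.0, -0.001, -0.009], [0.001, -1.0, 0.0]]
```

View pics/scene16z.png

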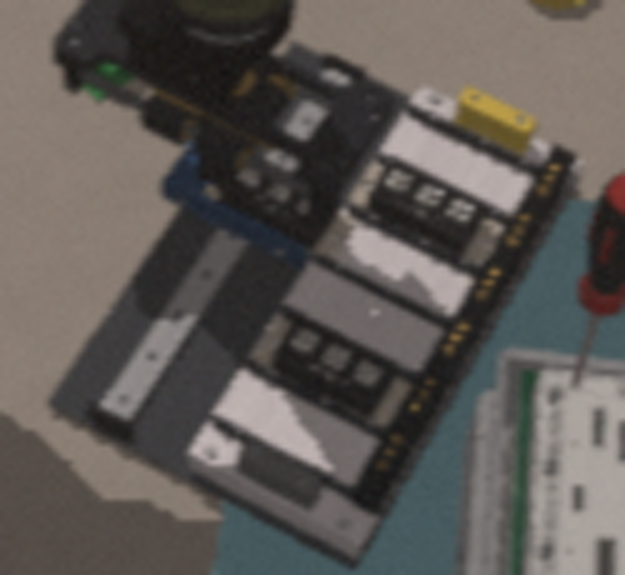

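The module is sliding straight into the right bay and the carriage is holding. Pushing on.

>>> play_rows(
  translation=[
    [-0.2, 0, 5],
    [0, 0, 5],
    [-0.2, 0, 5],
    [0, 0, 5],
    [-0.2, 0, 5],
    [0, 0, 5],
    [-0.2, 0, 5],
    [0, 0, 5],
    [-0.2, 0, 4],
    [0, 0, 2],
  ],
  turn=[
    [0, 0, 0],
    [0, 0, 0],
    [0, 0, 0],
    [0, 0, 0],
    [0, 0, 0],
    [0, 0, 0],
    [0, 0, 0],
    [0, 0, 0],
    [0, 0, 0],
    [0, 0, 0],
  ],
  fingers=[-1, -1, -1, -1, -1, -1, -1, -1, -1, -1],
)

```text
time: 25.87
position: [0.5669, 0.1003, 0.0136]
tool_rot: [-1.265, 1.118, -1.119]
ft_force: [-2.0, -0.7, 2.6]
grip_width: 0.007
```

```bash
python3 st.py 17
```

```text
25.9667 rack xy [-32.9  19.4] z 0.0136 f rack [ 0.6 -0.2] 0.0 grip 0.004
axes in rack [[-0.009, 0.0, 1.0], [-1.0, -0.001, -0.009], [0.001, -1.0, 0.0]]
```

View pics/scene17z.png

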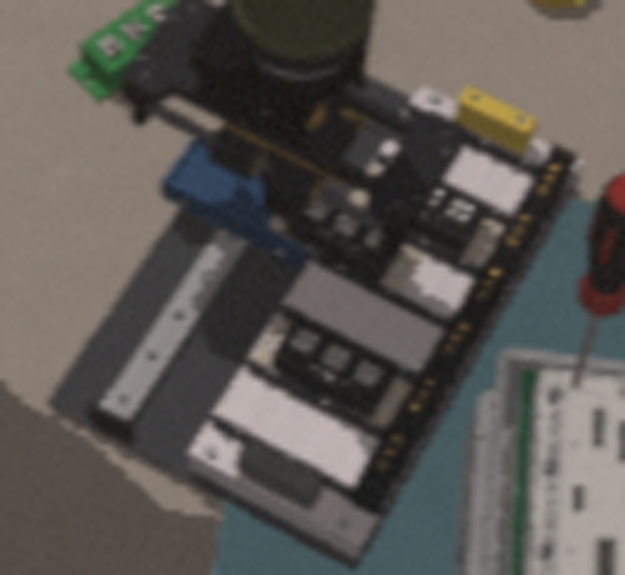

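>>> play_rows(
  translation=[
    [0, 0, 4],
    [0, 0, 4],
    [-0.2, 0, 4],
    [0, 0, 4],
    [0, 0, 4],
    [-0.2, 0, 3],
    [0, 0, 2],
    [0, 0, 1],
    [0, 0, 0],
    [0, 0, 0],
  ],
  turn=[
    [0, 0, 0],
    [0, 0, 0],
    [0, 0, 0],
    [0, 0, 0],
    [0, 0, 0],
    [0, 0, 0],
    [0, 0, 0],
    [0, 0, 0],
    [0, 0, 0],
    [0, 0, 0],
  ],
  fingers=[-1, -1, -1, -1, -1, -1, -1, -1, -1, -1],
)

```text
time: 26.8
position: [0.5922, 0.1039, 0.0137]
tool_rot: [-1.265, 1.118, -1.119]
ft_force: [0.9, -0.1, 0.6]
grip_width: 0.006
```

>>> play_rows(
  translation=[
    [0, 0, 1],
    [0, 0, 1],
    [0, 0, 1],
    [0, 0, 1],
    [0, 0, 1],
    [0, 0, 0],
    [0, 0, 0],
    [0, 0, 0],
    [0, 0, 0],
    [0, 0, 0],
  ],
  turn=[
    [0, 0, 0],
    [0, 0, 0],
    [0, 0, 0],
    [0, 0, 0],
    [0, 0, 0],
    [0, 0, 0],
    [0, 0, 0],
    [0, 0, 0],
    [0, 0, 0],
    [0, 0, 0],
  ],
  fingers=[-1, -1, -1, -1, -1, -1, -1, -1, -1, -1],
)

```text
time: 27.63
position: [0.597, 0.1045, 0.0136]
tool_rot: [-1.265, 1.118, -1.119]
ft_force: [-0.1, 0.1, 0.3]
grip_width: 0.002
```

```bash
python3 st.py 18
```

```text
27.7333 rack xy [-2.5 19.6] z 0.0136 f rack [-0.7  1.2] 0.1 grip 0.002
axes in rack [[-0.009, -0.0, 1.0], [-1.0, -0.0, -0.009], [0.0, -1.0, -0.0]]
```

View pics/scene18z.png

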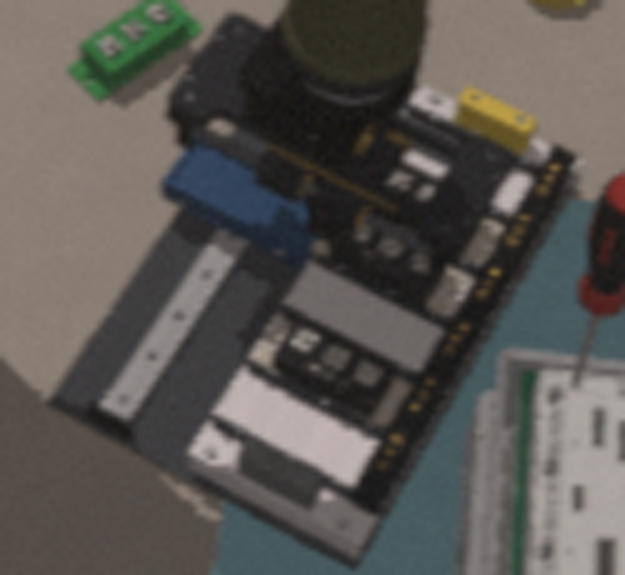

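>>> play_rows(
  translation=[
    [0, 0, 1],
    [0, 0, 1],
    [0, 0, 1],
    [0, 0, 1],
    [0, 0, 0],
    [0, 0, 0],
    [0, 0, 0],
    [0, 0, 0],
    [0, 0, 0],
    [0, 0, 0],
  ],
  turn=[
    [0, 0, 0],
    [0, 0, 0],
    [0, 0, 0],
    [0, 0, 0],
    [0, 0, 0],
    [0, 0, 0],
    [0, 0, 0],
    [0, 0, 0],
    [0, 0, 0],
    [0, 0, 0],
  ],
  fingers=[-1, -1, -1, -1, -1, -1, -1, -1, -1, -1],
)

```text
time: 28.57
position: [0.6009, 0.1049, 0.0135]
tool_rot: [-1.265, 1.118, -1.119]
ft_force: [-0.2, -0.6, -0.3]
grip_width: 0.005
```

```bash
python3 st.py
```

```text
28.5667 rack xy [ 1.4 19.5] z 0.0135 f rack [-0.2 -0.5] -0.3 grip 0.005
axes in rack [[-0.009, -0.0, 1.0], [-1.0, -0.001, -0.009], [0.001, -1.0, -0.0]]
```

>>> play_rows(
  translation=[
    [0, 0, 1],
    [0, 0, 1],
    [0, 0, 1],
    [0, 0, 1],
    [0, 0, 0],
    [0, 0, 0],
    [0, 0, 0],
    [0, 0, 0],
    [0, 0, 0],
    [0, 0, 0],
  ],
  turn=[
    [0, 0, 0],
    [0, 0, 0],
    [0, 0, 0],
    [0, 0, 0],
    [0, 0, 0],
    [0, 0, 0],
    [0, 0, 0],
    [0, 0, 0],
    [0, 0, 0],
    [0, 0, 0],
  ],
  fingers=[-1, -1, -1, -1, -1, -1, -1, -1, -1, -1],
)

```text
time: 29.4
position: [0.6048, 0.1055, 0.0135]
tool_rot: [-1.265, 1.119, -1.119]
ft_force: [-0.5, -0.2, -0.4]
grip_width: 0.005
```

```bash
python3 st.py
```

```text
29.4 rack xy [ 5.4 19.5] z 0.0135 f rack [-0.5 -0.1] -0.4 grip 0.005
axes in rack [[-0.009, -0.001, 1.0], [-1.0, -0.0, -0.009], [0.0, -1.0, -0.001]]
```

>>> play_rows(
  translation=[
    [0, 0, 1],
    [0, 0, 1],
    [0, 0, 1],
    [0, 0, 0],
    [0, 0, 0],
    [0, 0, 0],
    [0, 0, 0],
    [0, 0, 0],
    [0, 0, 0],
    [0, 0, 0],
  ],
  turn=[
    [0, 0, 0],
    [0, 0, 0],
    [0, 0, 0],
    [0, 0, 0],
    [0, 0, 0],
    [0, 0, 0],
    [0, 0, 0],
    [0, 0, 0],
    [0, 0, 0],
    [0, 0, 0],
  ],
  fingers=[-1, -1, -1, -1, -1, -1, -1, -1, -1, -1],
)

```text
time: 30.23
position: [0.6048, 0.1054, 0.0135]
tool_rot: [-1.27, 1.123, -1.116]
ft_force: [-8.7, -1.1, 5.9]
grip_width: 0.003
```

```bash
python3 st.py 19
```

```text
30.3333 rack xy [ 5.2 19.5] z 0.0135 f rack [-10.1  -0.6] 6.8 grip 0.005
axes in rack [[-0.009, -0.007, 1.0], [-1.0, -0.0, -0.009], [0.0, -1.0, -0.007]]
```

View pics/scene19z.png

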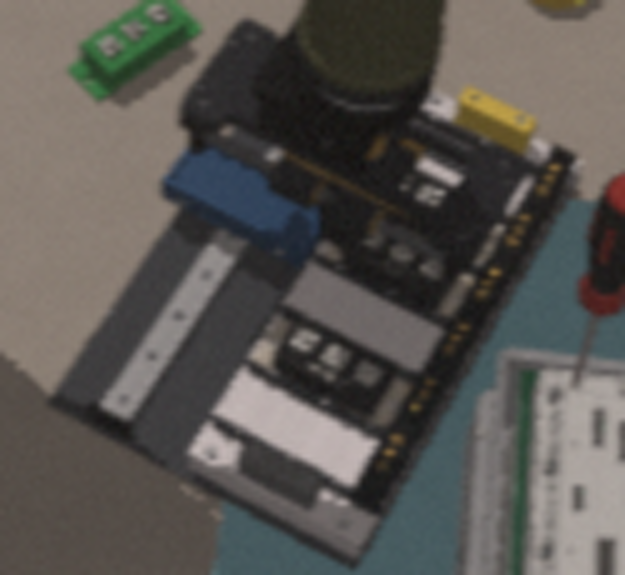

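There is a firm stop at 10 N, against the contact bar. I withdraw straight back, then up and away.

>>> play_rows(
  translation=[
    [0, 0, -4],
    [0, 0, -8],
    [0, 0, -12],
    [0, -5, -15],
    [0, -20, -15],
    [0, -30, -15],
    [20, -25, -10],
    [35, 0, 0],
    [35, 0, 0],
    [35, 0, 0],
  ],
  turn=[
    [0, 0, 0],
    [0, 0, 0],
    [0, 0, 0],
    [0, 0, 0],
    [0, 0, 0],
    [0, 0, 0],
    [0, 0, 0],
    [0, 0, 0],
    [0, 0, 0],
    [0, 0, 0],
  ],
  fingers=[-1, -1, -1, -1, -1, -1, -1, -1, -1, -1],
)

```text
time: 31.17
position: [0.5454, -0.0288, 0.0949]
tool_rot: [-1.263, 1.115, -1.119]
ft_force: [0.2, 0.3, -0.1]
grip_width: 0.005
```

>>> play_rows(
  translation=[
    [35, 0, 0],
    [35, 0, 0],
    [35, 0, 0],
    [35, 0, 0],
    [20, 0, 0],
    [0, 0, 0],
    [0, 0, 0],
    [0, 0, 0],
    [0, 0, 0],
    [0, 0, 0],
  ],
  turn=[
    [0, 0, 0],
    [0, 0, 0],
    [0, 0, 0],
    [0, 0, 0],
    [0, 0, 0],
    [0, 0, 0],
    [0, 0, 0],
    [0, 0, 0],
    [0, 0, 0],
    [0, 0, 0],
  ],
  fingers=[-1, -1, -1, -1, -1, -1, -1, -1, -1, -1],
)

```text
time: 32.0
position: [0.5645, -0.1847, 0.0937]
tool_rot: [-1.266, 1.117, -1.116]
ft_force: [0.4, -0.5, 0.2]
grip_width: 0.002
```

```bash
python3 st.py 20; python3 - <<'E'
from h import *
a=cv2.imread('pics/top20.png')[140:215,195:290];cv2.imwrite('pics/t20.png',cv2.resize(a,None,fx=8,fy=8,interpolation=cv2.INTER_CUBIC))
E
```

```text
32.1 rack xy [ -72.9 -263.4] z 0.0938 f rack [-0.3 -1.1] 0.0 grip 0.009
axes in rack [[-0.007, -0.001, 1.0], [-1.0, -0.0, -0.007], [0.0, -1.0, -0.001]]
```

View pics/scene20z.png

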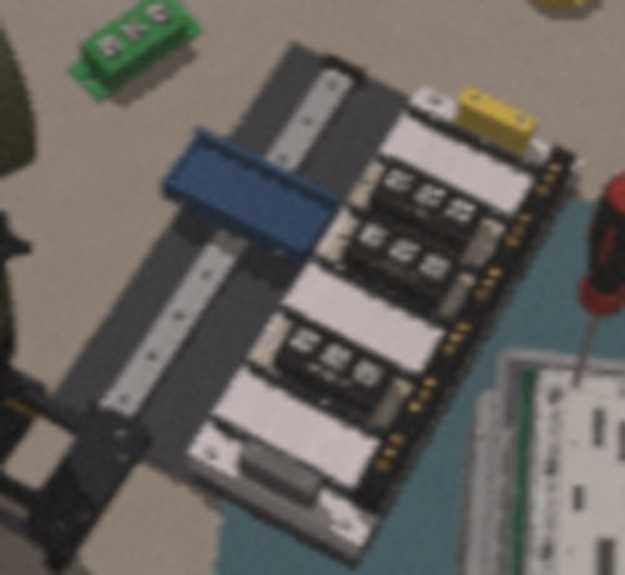

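View pics/t20.png

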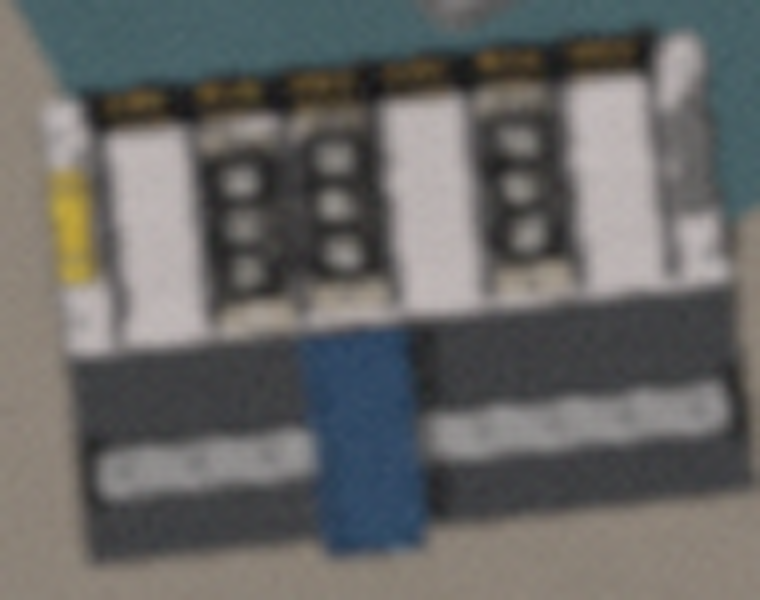

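```bash
python3 - <<'E'
import h
from h import *
T8=lambda x,y:(195+(x+.5)/8-.5,140+(y+.5)/8-.5)
q=lambda n,F,pts,z=.064:h.w2r(np.mean([ray(n,*F(*p),z) for p in pts],0)).round(1)
for k,p in dict(B=[(240,180),(245,227),(248,272)],A=[(518,138),(521,187),(526,232)],L=[(336,157),(338,205),(345,255)]).items():print('top',k,q('top',T8,p))
for k,p in dict(B=[(397,180),(430,195),(461,209)],A=[(304,343),(336,357),(367,375)],L=[(371,236),(403,250),(434,267)]).items():print('scene',k,q('scene',S,p))
# contact bar front edge near bay 3 in top: base far end to bar
print('top barfront z.034..', h.w2r(ray('top',*T8(330,108),.064)), 'base far', h.w2r(ray('top',*T8(330,113),.037)))
for n in C:
    d=cv2.absdiff(cv2.imread(f'pics/{n}0.png'),cv2.imread(f'pics/{n}20.png')).max(2)
    print(n,{k:int(d[int(v)-4:int(v)+5,int(u)-4:int(u)+5].mean()) for k,(u,v) in (dict(tape=(336,138),cap=(360,142),driver=(217,262),fuse=(239,291),dish=(225,335)) if n=='scene' else dict(tape=(162,181),dish=(361,152),fuse=(330,164))).items()})
E
```

```text
top B [43.1 64.5]
top A [ 48.1 -60.7]
top L [47.8 21.2]
scene B [45.7 62.1]
scene A [ 49.6 -65. ]
scene L [49.9 18.8]
top barfront z.034.. [92.15294109 20.95404177] base far [94.46140966 22.12865517]
scene {'tape': 10, 'cap': 6, 'driver': 19, 'fuse': 27, 'dish': 9}
top {'tape': 6, 'dish': 6, 'fuse': 76}
```

View pics/scene20.png

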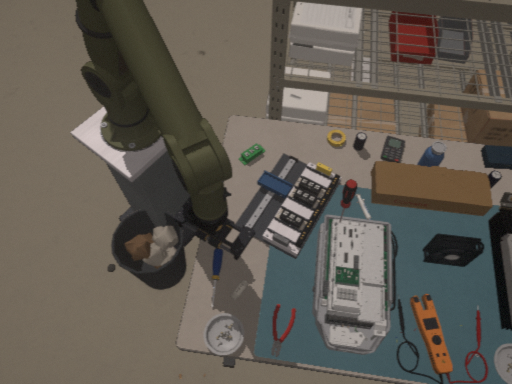

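The module is in the third bay and home. The bench things are where they were, with only the arm's shadow falling over the driver and fuse. Nothing is touching, so I'm handing in.

```bash
python3 -c "
from bench import ctrl
print(ctrl.get_state()['qd'].round(3));print(ctrl.close_job())"
```

```text
[ 0.006  0.003  0.006 -0.002  0.     0.     0.   ]
the job is handed in; nothing more can be done
None
```

The module is in the third bay from the yellow block (left end, rack y = +21 mm), pushed home against the contact bar, and the finger is clear. The job was handed in at about 32 s.

- **Carriage:** before I pushed the module off, the image checks put the carriage and module at y ≈ 20–21.5 mm, with the module still on the carriage. The carriage did not visibly move during the push.
- **Module:** it stopped hard at about 10 N. The two cameras read its centre at x = 48 and 50 mm, or about 51 mm once corrected by 3 mm for the low reading seen on other known rack points. They read y = 19–21 mm, and it lies straight and flat.
- **Other things:** both loaded modules measured where they were before. The bench items look unmoved by eye. The driver and fuse failed the before/after picture comparison, which I put down to the arm's shadow over them.
- **Height disagreement:** the reported fingertip height was about 32.5 mm too low. My first push therefore passed over the carriage without moving it. I found the offset by touching the bare bench, which reached 82 N at the wrist (limit 120 N), and corrected for it.
- **Joint 7:** it reached the end of its range once while I was turning the hand. The motion stopped there and I turned back the other way.

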